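Put the lamp battery on charge

TASK

Put the lamp battery on charge: lift the charger's yellow counterweighted cover by its black ball knob past its balance point, so that it stays open by itself, then push the battery's plain black end, at a slant, under the housing roof against the spring contact until its red nose end can be tipped down into the bay, and let go so that the spring holds the brass nose home against the fixed contact. With the battery lying level in the bay, shut the cover over it and let go. Leave the tools lying about where they are.

Things in the scene. Friction and masses are not known exactly. Their poses are not given: they have to be found in the camera images.
- charger: Bench charger fixed to the worktop: black base plate 228 x 92 x 12 mm, grey spring housing at the near (-x) end, red and grey contact block at the far (+x) end. Origin on the worktop under the bay; x runs level along the bay from spring housing to contact block, y left, z up (charger frame). The seated battery's axis lies on y = 0, z = 46 mm.
- pocket_mouth (a point): Mouth of the spring housing's pocket, at charger x = -47, y = 0, z = 46 mm. The housing runs from x = -100 to -47 mm, is 56 mm wide and 82 mm high; the pocket opens towards +x, is 44 mm wide, reaches back to x = -80 mm, floor at z = 28 mm and roof underside at z = 77 mm. The roof covers the spring button, so the battery cannot be lowered in level; about 20 degrees of slant suits.
- near_saddle (a point): Top of the near saddle (charger x = -40, y = 0, z = 28 mm), one of two flat floors at z = 28 mm that carry the battery's collars: x = -80 to -32 mm, and 26 to 54 mm at the far end. Cheeks 5 mm thick beside them (x = -47 to -33, 28 to 52 mm) reach z = 45 mm, 20 and 19.5 mm off the axis. Between x = -32 and 26 mm the sides are open for fingers down to the base plate at z = 12 mm.
- red_wall (a point): Middle of the window in the red insulating wall of the contact block (near face at charger x = 54 mm, y = 0, z = 46 mm). The wall is 6 mm thick, its top at z = 59.5 mm; the window is 17 mm wide and high and closed all round; the nose passes through it to the brass plate behind. Hinge ears up to z = 94 mm stand 25 to 30 mm either side at x = 75 to 101 mm.
- spring_contact (a joint): Travel of the brass spring button, m: 0 = fully out (tip of its round head, radius 10 mm, at charger x = -50, y = 0, z = 46 mm), grows as it is pushed to -x, stop at 0.026. Spring: 3 N at 0, plus 0.4 N per mm. With the battery seated it reads about 0.007; push it in by 0.013 or more (0.017 is comfortable) for the nose to pass the red wall on its way down.
- battery_center (a point): Centre of the lamp battery's 110 mm body, on its axis, 18 mm above the worktop as it lies. x axis along the battery to its nose. Blue sleeve 34 mm in diameter; octagonal end collars 12 mm wide, 36 mm across flats, so that it does not roll: black at the plain end (55 mm behind the centre), red at the nose end (55 mm before it). 0.2 to 0.35 kg, loose.
- cover_knob (a point): Centre of the black ball knob, 26 mm in diameter, on an 8 mm stem at the cover's near edge; shut, 168 mm nearer and 30 mm higher than the hinge (171 mm from its axis). The cover's sheet (68 mm wide, 10 to 150 mm before the hinge, 2.5 mm below its level) ends 18 mm behind the ball's centre; beneath the ball is the housing's roof, 82 mm above the worktop.
- fixed_contact (a point): Point on the face of the brass contact plate, on the bay's axis (charger frame x = +60, y = 0, z = 46 mm), where the nose's tip must come to rest. Axes as the charger's.
- cover (a joint): Angle of the yellow cover, rad: 0 = shut, lying level over the bay; grows as its near edge lifts up and over, away from the spring housing; stop at 1.60 (just past upright). Dark steel counterweight above the hinge: below about 1.0 rad it falls shut, above about 1.0 rad it falls open to the stop by itself, both slowly. Less than 1 N at the knob moves it.
- cover_hinge (a point): Point on the cover's hinge axis (charger frame x = 92, y = 0, z = 88 mm). The hinge axis runs along the charger's y.
- battery_nose (a point): Tip of the battery's brass nose, 12 mm in diameter, which stands 7 mm out of the red end: 62 mm before the battery's centre, on its axis.
- sanding_block: Black and grey sanding block, 110 x 58 x 30 mm, loose; bystander. Origin at its underside's centre.
- pliers: Red-handled pliers, 185 x 36 x 14 mm, loose; bystander. Origin at the underside's centre.
- c_clamp: Blue C-clamp lying flat, 166 x 109 x 20 mm, loose; bystander. Origin at the underside's centre.
- tape_measure: Orange tape measure, 32 x 93 x 64 mm, loose; bystander. Origin at its underside's centre.

How it is judged:
By the outcome, as a careful person would: the job done as asked, in the order asked, and still so for the second after the job is handed in, with the robot touching nothing.
It also fails if it takes over 70 s, if anything falls off the work surface, if the arm or the gripper's body presses on something with over 40 N, if the wrist force passes 120 N, or if a joint passes its speed limit or range.

ROBOT

A 6-joint arm with a two-finger parallel gripper is mounted at the origin on a cart in front of the work surface, level with it; the furniture and walls round the work are solid. World frame = base frame: x ahead of the robot, y to its left, z up, the work surface at z = 0. Lengths are in m, angles in rad, forces in N, time in s.
With the tool pointing down it reaches from about 0.35 to 0.85 m from the base axis. Payload 8.1 kg.
Tool frame: the origin (TCP) lies midway between the tips of the shut fingers; the grasp point (between the pads) lies bot.hold_point_z behind it (bot.hold_point_z is the distance from the TCP to the grasp point, in m); z points along the fingers, y is the line along which they close (so a half turn about z gives the same grasp; the last joint's range is limited). The gripper opens to 85 mm and grips with 20 to 120 N. Pads are 22 mm wide; open, the fingers measure 114 mm over their backs; the gripper's body (76 mm by 85 mm) begins 54 mm behind the grasp point. The pads swing forward as they close: fully open they stand 13 mm farther back than shut.
Start: joints at [1.17, 0.13, 1.488, -0, 1.523, -0.085], TCP at [0.186, 0.57, 0.209] pointing down, gripper open.
Joint ranges: [-2.96, 2.96], [-0.89, 2.26], [0.02, 2.5], [-1.34, 4.48], [0, 2.73], [-2.66, 2.66]. Speed limits (rad/s): [2.39, 2.39, 2.79, 3.14, 3.14, 3.14].

INTERFACE

Orientations are given as a rotation vector (axis times angle).
In Python, from plant import bot gives the robot as it stands. The module is installed in compiled form; this text tells all that it offers.
- The arm moves only by the shell command python3 -m inch 'ROWS' [FORCE]. ROWS is JSON, a list of rows, each a list of 3 entries, a list of its own where there are three numbers: the finger opening in m, from 0 to 0.0854, then the shift along the tool's x, y, z in m, then the turn, a rotation vector about the tool's x, y, z in rad. In form: [[gripper, [x, y, z], [wx, wy, wz]], ...]. A call has 1 to 12 rows; each row shifts and turns the commanded pose from where the row before left it, along the tool's axes as they then stand; what a row does not reach is not made up. A row lasts 1/12 s, in which the tool goes at most 41.7 mm and 7.16 degrees, less where a joint would pass 70% of its speed; a pose out of reach is approached as far as the arm can. A call is refused whole if a number of a shift passes 0.0417 or a number of a turn 0.125, either way. A call with a gripper value outside its range is refused whole. The fingers move at their own pace and stop on an object; FORCE is the grip in N (left out, the last holds). Time passes only in rows, so rows that do not move let the fingers close. It gives the time, the measured TCP pose, the force, the opening and the grip force at its end, in the units of the state.
- bot.sense(): the state, without advancing time (a new reading comes with each control period).
- bot.get_image(name): name is "scene" or "top" or "wrist"; returns a dict with "image" (400x640x3 uint8, blue, green, red), "range_z" (400x640 float32, m along the optical axis (not along the pixel's ray), 0 where there is no reading), "fx", "fy", "cx", "cy" (pixels), "k1" (the pictures are not rectified: a ray, as slopes to the right and down, at radius r is drawn at 1 + k1 r^2 times it, then the intrinsics apply), "view" (4x4, takes a point from world to camera coordinates); the wrist camera has in their place "mount" (4x4, takes a point from camera to tool coordinates, whose origin is the TCP and whose axes are the flange's). Camera axes: x right, y down, z forward; pixel columns grow to the right and rows downward; lengths in m; the calibration is good to about 2 mm. A picture is of the moment at which its call begins: read the wrist's pose just before it.
- bot.hand_in(): hands the job in; it is judged then, once.
The state is a dict: "t": time; "q": joint angles; "dq": joint speeds; "tau": joint torques, N m; "tool_pos": TCP position; "orientation": TCP orientation; "ft_force": force on the tool from outside, world axes, zero at the start; "ft_torque": the same for the moment, N m; "finger_gap": opening from 0.0 (shut) to 1.0 (fully open); "gripper_force": force on a finger pad.
Only numpy, scipy, OpenCV 4.12 (cv2) and the standard library are available. Lean on these libraries where they do the work, as an engineer would, in place of code of your own. Each camera call takes 0.05 s, during which the arm holds its last target. There are 200 camera calls.

## Working session

There is one attempt and no reset: what is moved stays moved. The work goes in short steps, Python scripts to look and compute and a shell command to move; the robot and the scene stay as the last step left them, time stands still between calls to the robot, and variables do not carry over. Pictures are saved under pics/ and viewed, at most 14 in all, crops included, and the job is handed in when it is done.

```bash
mkdir -p pics; ls; cat > h.py <<'E'
import numpy as np, cv2
from scipy.spatial.transform import Rotation as R
from plant import bot
def cam(name):
    s=bot.sense(); d=bot.get_image(name)
    if name=="wrist":
        T=np.eye(4); T[:3,:3]=R.from_rotvec(s["orientation"]).as_matrix(); T[:3,3]=s["tool_pos"]
        d["c2w"]=T@d["mount"]
    else: d["c2w"]=np.linalg.inv(d["view"])
    return d
def rays(d,uv):
    K=np.array([[d["fx"],0,d["cx"]],[0,d["fy"],d["cy"]],[0,0,1.]])
    n=cv2.undistortPoints(np.array(uv,float).reshape(-1,1,2),K,np.array([d["k1"],0,0,0.])).reshape(-1,2)
    return np.c_[n,np.ones(len(n))]
def pts(d,uv,z=None):
    """world points; by depth or on plane z"""
    r=rays(d,uv)@d["c2w"][:3,:3].T; o=d["c2w"][:3,3]
    if z is None:
        uv=np.array(uv).astype(int).reshape(-1,2); k=d["range_z"][uv[:,1],uv[:,0]][:,None]
    else: k=((z-o[2])/r[:,2])[:,None]
    return o+k*r
def show(d,f): cv2.imwrite(f,d["image"])
E
python3 - <<'E'
from h import *
for n in("scene","top"):
    d=cam(n); show(d,f"pics/{n}0.png"); print(n,d["c2w"].round(3).tolist(),d["fx"])
s=bot.sense(); print(s, bot.hold_point_z)
E
```

```text
pics
scene [[0.901, -0.329, 0.281, 0.208], [-0.433, -0.693, 0.577, -0.698], [0.005, -0.641, -0.767, 0.979], [0.0, 0.0, 0.0, 1.0]] 361.34302180535514
top [[-0.022, -0.976, 0.217, 0.265], [-1.0, 0.021, -0.007, -0.046], [0.002, -0.217, -0.976, 1.21], [0.0, 0.0, 0.0, 1.0]] 395.6938894361413
{'t': 0.1, 'q': array([ 1.16956305e+00,  1.31102184e-01,  1.48919076e+00, -6.54446397e-06,
        1.52302264e+00, -8.53752407e-02]), 'dq': array([-0.00236076, -0.00204665, -0.00312938,  0.00080583,  0.00065794,
       -0.00065336]), 'tau': array([ 5.20716130e-04, -5.70956182e+01, -5.01941550e+01, -2.52102518e-04,
        8.25798546e-03, -8.09908693e-05]), 'tool_pos': array([0.18613065, 0.56982044, 0.20832831]), 'orientation': array([-4.94023808e-01, -3.10209123e+00,  2.62878572e-03]), 'ft_force': array([-0.11990367,  0.32687841,  0.06476706]), 'ft_torque': array([-0.03526392, -0.00374127,  0.01278597]), 'gripper_force': 0.0, 'finger_gap': 0.9999416136495874} 0.0187
```

View pics/top0.png

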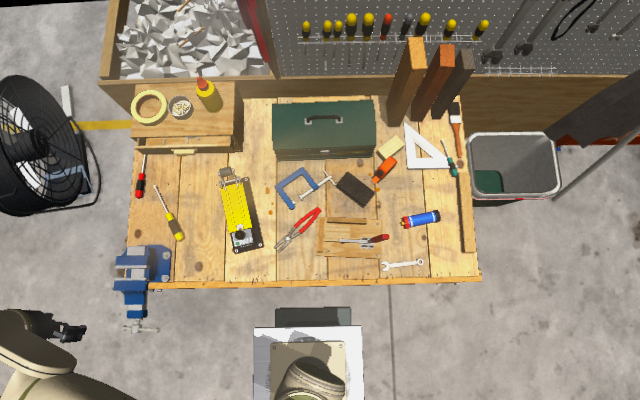

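View pics/scene0.png

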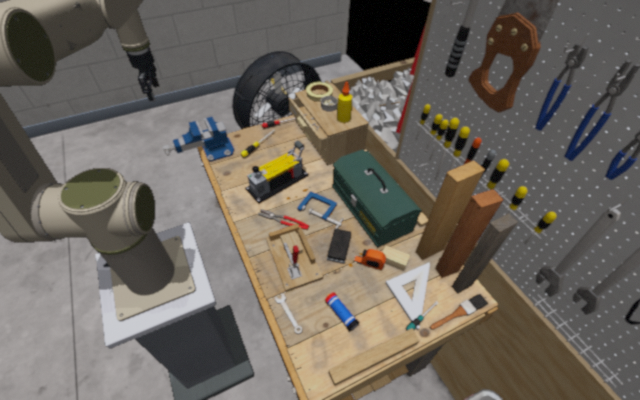

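The top view shows the charger at about (240,215), with its cover knob near (240,237). The battery is at (420,218), with its red end towards (403,222). Next I'll measure both.

```bash
python3 - <<'E'
from h import *
d=cam("top"); im=d["image"]; hsv=cv2.cvtColor(im,cv2.COLOR_BGR2HSV)
def comp(m,box):
    z=np.zeros_like(m); x0,y0,x1,y1=box; z[y0:y1,x0:x1]=m[y0:y1,x0:x1]
    return z
y=comp(cv2.inRange(hsv,(22,120,100),(35,255,255)),(205,160,270,255))
v=np.argwhere(y)[:,::-1]; r=cv2.minAreaRect(v.astype(np.float32)); print(r,len(v))
b=cv2.boxPoints(r); print("cover corners",pts(d,b,0.0855).round(4).tolist())
P=pts(d,v); print("depth pts z",np.percentile(P[:,2],[5,50,95]))
m=comp(cv2.inRange(hsv,(100,120,50),(125,255,255)),(390,200,450,240))
v=np.argwhere(m)[:,::-1]; r=cv2.minAreaRect(v.astype(np.float32)); print(r)
P=pts(d,v,0.028); c=P.mean(0); w,V=np.linalg.eigh(np.cov(P[:,:2].T)); print("bat",c,V[:,1],np.degrees(np.arctan2(V[1,1],V[0,1])))
big=np.hstack([cv2.resize(im[155:265,200:280],None,fx=5,fy=5,interpolation=2),cv2.resize(im[190:245,385:455],(390,550),interpolation=2)])
cv2.imwrite("pics/crop1.png",big); print(big.shape)
E
```

```text
((235.37725830078125, 207.13536071777344), (46.734519958496094, 23.7921199798584), 77.7352294921875) 1051
cover corners [[0.557, 0.2523, 0.0855], [0.5708, 0.1839, 0.0855], [0.4346, 0.1522, 0.0855], [0.4213, 0.2189, 0.0855]]
depth pts z [0.08180013 0.0856347  0.08971555]
((422.1170654296875, 218.5463104248047), (10.336769104003906, 27.37847137451172), 77.90524291992188)
bat [ 0.45970201 -0.35413668  0.028     ] [-0.1755462   0.98447119] 100.11044507237234
(550, 790, 3)
```

View pics/crop1.png

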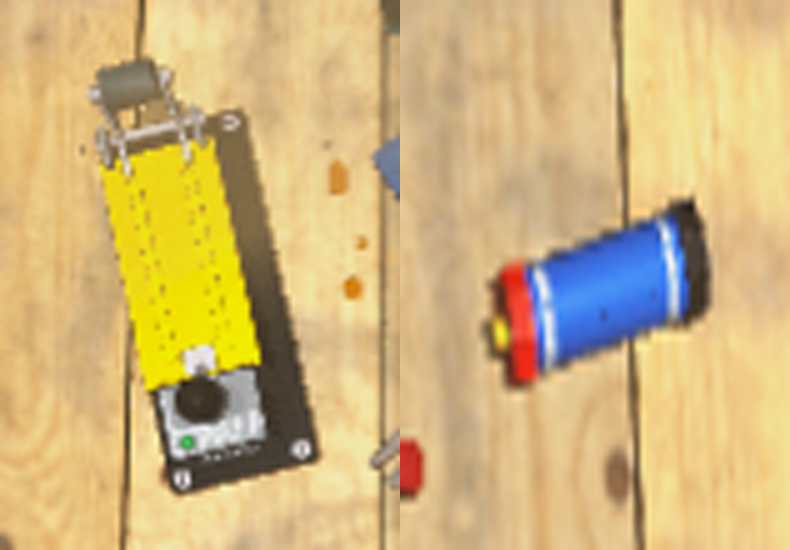

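The crop shows the charger axis at about 13° yaw with the knob at the near end. The battery's red nose points to +y at about 100° yaw. I'll write a helper that works out row values, then plan the move above the knob.

```bash
cat >> h.py <<'E'
O=np.array([.4842,.199,0]); YAW=np.radians(13.4)   # charger
def C(x,y,z): 
    c,s=np.cos(YAW),np.sin(YAW); return O+np.array([c*x-s*y,s*x+c*y,z])
def toC(p):
    c,s=np.cos(YAW),np.sin(YAW); p=np.array(p)-O; return np.array([c*p[0]+s*p[1],-s*p[0]+c*p[1],p[2]])
def down(yawy,tilt=0):
    """tool down with tool y at yaw (deg); tilt = pointing leans forward (deg) about the charger's y"""
    a=np.radians(yawy); y=np.array([np.cos(a),np.sin(a),0]); z=np.array([0,0,-1.]); M=np.c_[np.cross(y,z),y,z]
    ax=np.array([-np.sin(YAW),np.cos(YAW),0]); return R.from_rotvec(-ax*np.radians(tilt)).as_matrix()@M
def plan(p,M,n):
    """n equal steps (screw-free: shift expressed in turning frame)"""
    s=bot.sense(); M0=R.from_rotvec(s["orientation"]); w=(M0.inv()*R.from_matrix(M)).as_rotvec()
    dp=(np.array(p)-s["tool_pos"])/n
    print("turn/row",(w/n).round(4),"max",abs(w/n).max().round(3))
    for i in range(n):
        print((M0*R.from_rotvec(w*i/n)).inv().apply(dp).round(4).tolist())
def st():
    s=bot.sense(); print("t",round(s["t"],2),"C",toC(s["tool_pos"]).round(4),"W",s["tool_pos"].round(4),"F",s["ft_force"].round(1),"gap",round(s["finger_gap"]*85.4,1),"gf",round(s["gripper_force"],1),"q",s["q"].round(2)); return s
E
python3 -c "
from h import *
d=cam('top');print(pts(d,[[240,235]],.118),C(-.076,0,.118))
plan(C(-.085,0,.25),down(103.4),12)"
```

```text
[[0.40914815 0.17953786 0.118     ]] [0.41026903 0.18138716 0.118     ]
turn/row [-0.0001 -0.     -0.0458] max 0.046
[-0.0272, -0.0254, -0.0034]
[-0.026, -0.0266, -0.0034]
[-0.0247, -0.0278, -0.0034]
[-0.0234, -0.0289, -0.0034]
[-0.0221, -0.0299, -0.0034]
[-0.0207, -0.0309, -0.0034]
[-0.0193, -0.0318, -0.0034]
[-0.0178, -0.0326, -0.0034]
[-0.0163, -0.0334, -0.0034]
[-0.0147, -0.0341, -0.0034]
[-0.0131, -0.0348, -0.0034]
[-0.0115, -0.0353, -0.0034]
```

```bash
python3 -m inch '[[0.0854,[-0.027,-0.025,-0.0034],[0,0,-0.046]],[0.0854,[-0.026,-0.027,-0.0034],[0,0,-0.046]],[0.0854,[-0.025,-0.028,-0.0034],[0,0,-0.046]],[0.0854,[-0.023,-0.029,-0.0034],[0,0,-0.046]],[0.0854,[-0.022,-0.030,-0.0034],[0,0,-0.046]],[0.0854,[-0.021,-0.031,-0.0034],[0,0,-0.046]],[0.0854,[-0.019,-0.032,-0.0034],[0,0,-0.046]],[0.0854,[-0.018,-0.033,-0.0034],[0,0,-0.046]],[0.0854,[-0.016,-0.033,-0.0034],[0,0,-0.046]],[0.0854,[-0.015,-0.034,-0.0034],[0,0,-0.046]],[0.0854,[-0.013,-0.035,-0.0034],[0,0,-0.046]],[0.0854,[-0.0115,-0.035,-0.0034],[0,0,-0.046]]]'
python3 -m inch '[[0.0854,[0,0,0],[0,0,0]],[0.0854,[0,0,0],[0,0,0]]]'
python3 - <<'E'
from h import *
st(); d=cam("wrist"); show(d,"pics/w1.png")
E
```

```text
t: 1.2
tool_pos: [0.402, 0.1776, 0.2504]
orientation: [-0.374, 3.119, 0.0]
ft_force: [1.2, 0.3, -0.5]
finger_gap: 1.0
gripper_force: 0.0
t: 1.37
tool_pos: [0.4023, 0.1778, 0.2502]
orientation: [-0.363, 3.12, 0.0]
ft_force: [-0.1, -0.1, 0.4]
finger_gap: 1.001
gripper_force: 0.0
t 1.37 C [-0.0845 -0.0016  0.2502] W [0.4023 0.1778 0.2502] F [-0.1 -0.1  0.4] gap 85.5 gf 0.0 q [ 0.3  -0.33  1.84  0.    1.63 -1.5 ]
```

View pics/w1.png

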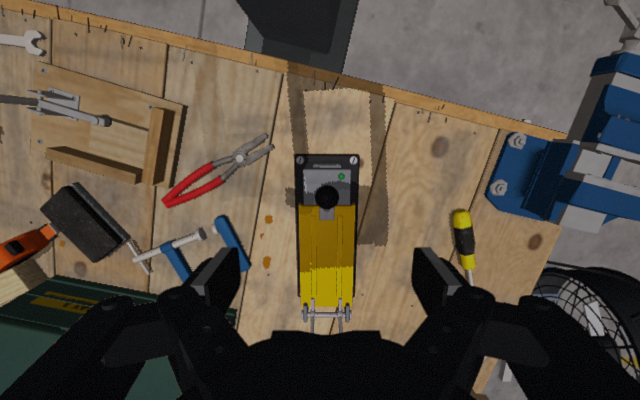

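The wrist view shows the charger straight ahead, with the knob at (326,197) and the yellow sheet from about (300,205) to (355,305). I'll use it to refine the charger pose.

```bash
python3 - <<'E'
from h import *
d=cam("wrist"); im=d["image"]; hsv=cv2.cvtColor(im,cv2.COLOR_BGR2HSV)
m=cv2.inRange(hsv,(20,150,80),(35,255,255)); m[:, :285]=0; m[:,370:]=0
v=np.argwhere(m)[:,::-1]; P=pts(d,v,.0855)
r=cv2.minAreaRect((P[:,:2]*1000).astype(np.float32)); print("sheet",r); print(cv2.boxPoints(r))
k=cv2.inRange(im,(0,0,0),(45,45,45)); k[:180]=0;k[215:]=0;k[:,:305]=0;k[:,350:]=0
k=cv2.morphologyEx(k,cv2.MORPH_OPEN,np.ones((7,7)))
v=np.argwhere(k)[:,::-1]; c=(v.min(0)+v.max(0))/2; print(c,v.min(0),v.max(0)); print("knob",pts(d,[c],.118), toC(pts(d,[c],.118)[0]), "depth",pts(d,[c]))
E
```

```text
sheet ((498.09088134765625, 200.39620971679688), (140.2022705078125, 67.85669708251953), 12.930259704589844)
[[422.1753  217.77806]
 [437.35925 151.64201]
 [574.0065  183.01436]
 [558.8225  249.1504 ]]
[325. 197.] [314 186] [336 208]
knob [[0.41231144 0.18019353 0.118     ]] [-0.07428982 -0.00163445  0.118     ] depth [[0.40921369 0.17947973 0.13026285]]
```

```bash
sed -i 's/^O=.*/O=np.array([.4863,.1978,0]); YAW=np.radians(13.0)/' h.py
python3 -c "
from h import *
st();plan(C(-.076,0,.102),down(103.0),5)"
```

```text
t 1.47 C [-0.0869  0.0015  0.2499] W [0.4013 0.1798 0.2499] F [-0.6 -0.8  0. ] gap 85.6 gf 0.0 q [ 0.3  -0.33  1.84  0.    1.63 -1.5 ]
turn/row [ 0.0001 -0.0001  0.0016] max 0.002
[-0.0022, -0.0003, 0.0296]
[-0.0022, -0.0003, 0.0296]
[-0.0022, -0.0003, 0.0296]
[-0.0022, -0.0003, 0.0296]
[-0.0022, -0.0003, 0.0296]
```

```bash
python3 -m inch '[[0.0854,[-0.0022,0,0.030],[0,0,0]],[0.0854,[-0.0022,0,0.030],[0,0,0]],[0.0854,[-0.0022,0,0.030],[0,0,0]],[0.0854,[-0.0022,0,0.029],[0,0,0]],[0.0854,[-0.0022,0,0.029],[0,0,0]],[0.0854,[0,0,0],[0,0,0]],[0.02,[0,0,0],[0,0,0]],[0.02,[0,0,0],[0,0,0]],[0.02,[0,0,0],[0,0,0]],[0.02,[0,0,0],[0,0,0]],[0.02,[0,0,0],[0,0,0]],[0.02,[0,0,0],[0,0,0]]]' 20
python3 -m inch '[[0.02,[0,0,0],[0,0,0]],[0.02,[0,0,0],[0,0,0]],[0.02,[0,0,0],[0,0,0]]]' 
python3 - <<'E'
from h import *
s=st(); q=np.radians(169.9)
# arc rows: 14 steps of 5deg turning tool with the cover; shift in the tool's frame (x=-charger x, z=down at start), rotation about ball
L=bot.hold_point_z
H=np.array([.092,.088]); a=.0187-.003 # TCP below ball
g=toC(s["tool_pos"]); b0=np.array([-.076,.118]); off=np.array([g[0],g[2]])-b0; print("off",off)
n=12; th=np.radians(66)
def T(t):
    c,sn=np.cos(-t),np.sin(-t); M=np.array([[c,-sn],[sn,c]]); return H+M@(b0+off-H),M
for i in range(n):
    p,M=T(th*i/n); p2,_=T(th*(i+1)/n); e=M.T@(p2-p); print("tool x,z", (-e[0]).round(4),(-e[1]).round(4))
print(th/n, T(th)[0])
E
```

```text
t: 2.47
tool_pos: [0.4133, 0.1818, 0.1034]
orientation: [-0.37, 3.117, -0.001]
ft_force: [1.0, -2.7, 1.7]
finger_gap: 0.234
gripper_force: 2.5
t: 2.72
tool_pos: [0.4133, 0.1818, 0.1031]
orientation: [-0.369, 3.118, -0.0]
ft_force: [2.0, -3.0, 5.4]
finger_gap: 0.235
gripper_force: 3.8
t 2.72 C [-0.0747  0.0008  0.1031] W [0.4133 0.1818 0.1031] F [ 2.  -3.   5.4] gap 20.1 gf 3.8 q [ 0.3  -0.21  2.01 -0.    1.33 -1.51]
off [ 0.00128808 -0.01488864]
tool x,z -0.0022 -0.0159
tool x,z -0.0022 -0.0159
tool x,z -0.0022 -0.0159
tool x,z -0.0022 -0.0159
tool x,z -0.0022 -0.0159
tool x,z -0.0022 -0.0159
tool x,z -0.0022 -0.0159
tool x,z -0.0022 -0.0159
tool x,z -0.0022 -0.0159
tool x,z -0.0022 -0.0159
tool x,z -0.0022 -0.0159
tool x,z -0.0022 -0.0159
0.09599310885968813 [0.03799707 0.24644527]
```

```bash
python3 -m inch '[[0.01,[0,0,0],[0,0,0]],[0.01,[0,0,0],[0,0,0]],[0.01,[0,0,0],[0,0,0]]]' 20
python3 - <<'E'
from h import *
st(); d=cam("wrist"); cv2.imwrite("pics/w2.png",d["image"][100:400,120:520])
E
```

```text
t: 2.97
tool_pos: [0.4133, 0.1817, 0.1032]
orientation: [-0.369, 3.118, -0.001]
ft_force: [1.6, -3.1, 7.6]
finger_gap: 0.197
gripper_force: 17.4
t 2.97 C [-0.0747  0.0007  0.1032] W [0.4133 0.1817 0.1032] F [ 1.6 -3.1  7.6] gap 16.8 gf 17.4 q [ 0.3  -0.21  2.01 -0.    1.33 -1.51]
```

View pics/w2.png

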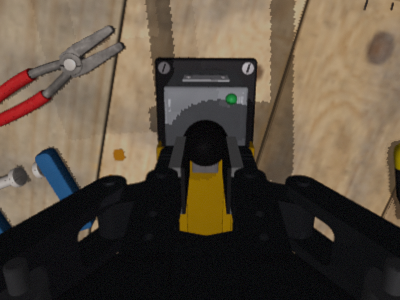

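The ball sits between the pads, but they close to 17 mm and push up on the tool, so they are gripping above the equator. I'll open, go 9 mm lower and close again.

```bash
python3 -m inch '[[0.05,[0,0,0],[0,0,0]],[0.05,[0,0,0],[0,0,0]],[0.05,[0,0,0.005],[0,0,0]],[0.05,[0,0,0.004],[0,0,0]],[0.01,[0.0015,0,0],[0,0,0]],[0.01,[0,0,0],[0,0,0]],[0.01,[0,0,0],[0,0,0]],[0.01,[0,0,0],[0,0,0]],[0.01,[0,0,0],[0,0,0]],[0.01,[0,0,0],[0,0,0]]]' 20
```

```text
t: 3.85
tool_pos: [0.41, 0.1808, 0.0926]
orientation: [0.37, -3.118, 0.002]
ft_force: [-1.4, -4.8, 0.5]
finger_gap: 0.282
gripper_force: 19.7
```

```bash
python3 -m inch '[[0.01,[-0.0004,0,-0.0082],[0,-0.048,0]],[0.01,[-0.0004,0,-0.0082],[0,-0.048,0]],[0.01,[-0.0004,0,-0.0082],[0,-0.048,0]],[0.01,[-0.0004,0,-0.0082],[0,-0.048,0]],[0.01,[-0.0004,0,-0.0082],[0,-0.048,0]]]'
python3 -c "
from h import *
s=st();print(R.from_rotvec(s['orientation']).as_matrix()[:,2])"
```

```text
t: 4.27
tool_pos: [0.4089, 0.1806, 0.1344]
orientation: [-0.341, 2.881, 0.04]
ft_force: [-1.2, -1.2, -0.1]
finger_gap: 0.124
gripper_force: 0.6
t 4.27 C [-0.0793  0.0007  0.1344] W [0.4089 0.1806 0.1344] F [-1.2 -1.2 -0.1] gap 10.6 gf 0.6 q [ 0.32 -0.54  2.23 -0.02  1.22 -1.48]
[ 0.23275566  0.0551203  -0.97097196]
```

```bash
python3 - <<'E'
from h import *
d=cam("wrist"); im=d["image"]; Mi=np.linalg.inv(d["mount"]); print(d["mount"].round(3).tolist())
def proj(p):
    q=Mi@np.r_[p,1]; n=q[:2]/q[2]; n=n*(1+d["k1"]*(n@n)); return (int(d["fx"]*n[0]+d["cx"]),int(d["fy"]*n[1]+d["cy"]))
for p,c in (((0,0,0),(0,0,255)),((0,0,-.0187),(0,255,0)),((.011,0,-.0187),(255,255,0)),((-.011,0,-.0187),(255,0,255))):
    print(p,proj(p)); cv2.circle(im,proj(p),2,c,-1)
cv2.imwrite("pics/w3.png",cv2.resize(im[140:340,200:440],None,fx=3,fy=3)[:600,:720])
r=d["range_z"]; 
for v in range(180,330,10): print(v,[round(float(r[v,u]),3) for u in (295,305,313,325,337,345,355)])
E
```

```text
[[-0.002, -0.963, -0.268, 0.066], [1.0, -0.001, -0.001, -0.001], [0.0, -0.268, 0.963, -0.164], [0.0, 0.0, 0.0, 1.0]]
(0, 0, 0) (326, 234)
(0, 0, -0.0187) (327, 247)
(0.011, 0, -0.0187) (327, 228)
(-0.011, 0, -0.0187) (327, 265)
180 [0.217, 0.215, 0.216, 0.216, 0.215, 0.211, 0.215]
190 [0.22, 0.219, 0.219, 0.219, 0.219, 0.22, 0.218]
200 [0.225, 0.225, 0.222, 0.224, 0.224, 0.224, 0.223]
210 [0.228, 0.229, 0.229, 0.229, 0.228, 0.228, 0.228]
220 [0.233, 0.232, 0.232, 0.232, 0.233, 0.234, 0.233]
230 [0.323, 0.323, 0.322, 0.323, 0.322, 0.322, 0.323]
240 [0.328, 0.145, 0.145, 0.331, 0.144, 0.143, 0.329]
250 [0.142, 0.131, 0.133, 0.329, 0.137, 0.132, 0.142]
260 [0.131, 0.123, 0.126, 0.161, 0.137, 0.122, 0.132]
270 [0.11, 0.116, 0.126, 0.153, 0.136, 0.116, 0.109]
280 [0.105, 0.105, 0.127, 0.152, 0.137, 0.11, 0.106]
290 [0.1, 0.104, 0.124, 0.149, 0.137, 0.109, 0.098]
300 [0.084, 0.108, 0.126, 0.153, 0.155, 0.111, 0.085]
310 [0.079, 0.11, 0.256, 0.256, 0.255, 0.111, 0.081]
320 [0.076, 0.112, 0.271, 0.271, 0.27, 0.113, 0.076]
```

View pics/w3.png

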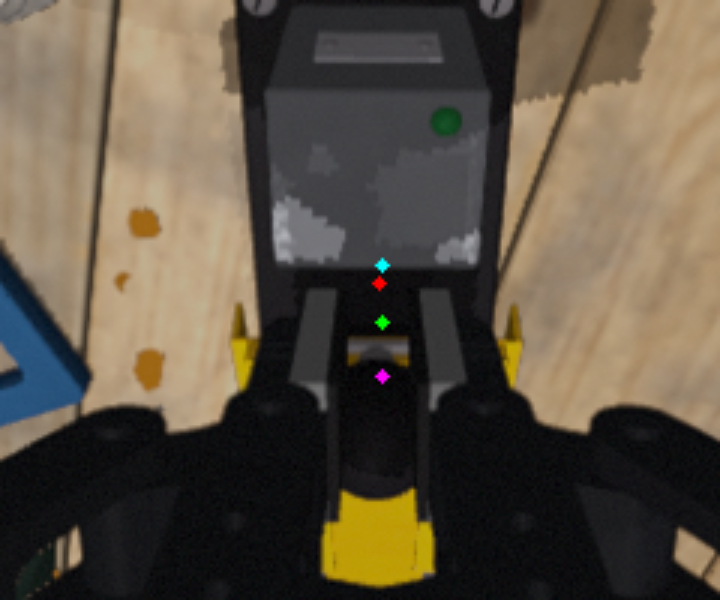

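The ball is still between the fingers, but it has slipped to the hinge side of the pads. I'll locate it.

```bash
python3 - <<'E'
from h import *
d=cam("wrist")
for uv in ([325,262],[325,275],[325,290],[313,275],[337,280],[303,245],[345,245],[325,310],[325,330],[325,222]):
    p=pts(d,[uv])[0]; T=np.linalg.inv(d["c2w"]@np.linalg.inv(d["mount"])); print(uv,"C",toC(p).round(4),"tool",(T@np.r_[p,1])[:3].round(4))
E
```

```text
[325, 262] C [-0.077  0.     0.157] tool [-0.0078 -0.0012 -0.0202]
[325, 275] C [-7.380e-02  1.000e-04  1.637e-01] tool [-0.0125 -0.0012 -0.026 ]
[325, 290] C [-6.760e-02  1.000e-04  1.685e-01] tool [-0.0197 -0.0012 -0.0291]
[313, 275] C [-0.1   -0.005  0.191] tool [ 0.0062 -0.0059 -0.0588]
[337, 280] C [-0.0911  0.0053  0.1847] tool [-0.001   0.0042 -0.0506]
[303, 245] C [-0.0979 -0.0106  0.1689] tool [ 0.0097 -0.0116 -0.0369]
[345, 245] C [-0.0984  0.0094  0.1692] tool [ 0.0099  0.0084 -0.0373]
[325, 310] C [0.0277 0.0006 0.1019] tool [-0.096  -0.0015  0.0585]
[325, 330] C [0.0707 0.0009 0.0908] tool [-0.1351 -0.0016  0.0798]
[325, 222] C [-0.0533  0.0001  0.0816] tool [-0.0125 -0.0013  0.0587]
```

The cover turns the other way relative to the tool than I assumed. I'll turn the tool back to vertical, regrip, and lift without turning so the ball pivots in the pads.

```bash
python3 -m inch '[[0.07,[0,0,0],[0,0,0]],[0.07,[0,0,0],[0,0,0]],[0.07,[0,0,0],[0,0.08,0]],[0.07,[0,0,0],[0,0.08,0]],[0.07,[0,0,0],[0,0.08,0]],[0.07,[0,0,0],[0,0,0]],[0.07,[0,0,0],[0,0,0]],[0.07,[0,0,0],[0,0,0]],[0.07,[0,0,0],[0,0,0]],[0.07,[0,0,0],[0,0,0]],[0.07,[0,0,0],[0,0,0]],[0.07,[0,0,0],[0,0,0]]]'
python3 - <<'E'
from h import *
s=st(); d=cam("wrist"); im=d["image"]
plan(C(-.076,0,.0925),down(103.0),2)
r=d["range_z"]; k=cv2.inRange(im,(0,0,0),(45,45,45)); 
P=pts(d,[[326,v] for v in range(150,330,8)]); print([toC(p).round(3).tolist() for p in P])
# arc waypoints for vertical tool
H=np.array([.092,.088]);b=np.array([-.168,.030]);prev=b
for t in np.linspace(0,1.2,25)[1:]:
    c,n=np.cos(t),np.sin(t); q=np.array([c*b[0]+n*b[1],-n*b[0]+c*b[1]]); print(round(t,2),"tool x %.4f z %.4f"%(-(q-prev)[0],-(q-prev)[1]));prev=q
E
```

```text
t: 5.37
tool_pos: [0.4089, 0.1812, 0.1346]
orientation: [-0.37, 3.118, 0.0]
ft_force: [0.3, 0.7, 0.5]
finger_gap: 0.823
gripper_force: 0.0
t 5.37 C [-0.0792  0.0012  0.1346] W [0.4089 0.1812 0.1346] F [0.3 0.7 0.5] gap 70.3 gf 0.0 q [ 0.3  -0.25  1.99 -0.    1.4  -1.5 ]
turn/row [0.     0.0008 0.0047] max 0.005
[-0.0015, -0.0006, 0.021]
[-0.0015, -0.0006, 0.021]
[[-0.117, 0.001, -0.0], [-0.109, 0.001, -0.0], [-0.103, 0.001, 0.012], [-0.1, 0.001, 0.043], [-0.1, 0.001, 0.076], [-0.095, 0.001, 0.082], [-0.088, 0.001, 0.081], [-0.082, 0.001, 0.082], [-0.088, 0.001, 0.121], [-0.084, 0.001, 0.127], [-0.08, 0.001, 0.13], [-0.076, 0.001, 0.131], [-0.069, 0.001, 0.129], [-0.044, 0.001, 0.089], [-0.034, 0.001, 0.084], [-0.028, 0.001, 0.086], [-0.021, 0.001, 0.086], [-0.012, 0.001, 0.084], [-0.006, 0.001, 0.086], [0.002, 0.002, 0.086], [0.011, 0.002, 0.085], [0.019, 0.002, 0.085], [0.027, 0.002, 0.086]]
0.05 tool x -0.0017 z -0.0084
0.1 tool x -0.0021 z -0.0083
0.15 tool x -0.0025 z -0.0081
0.2 tool x -0.0029 z -0.0080
0.25 tool x -0.0033 z -0.0079
0.3 tool x -0.0037 z -0.0077
0.35 tool x -0.0041 z -0.0075
0.4 tool x -0.0045 z -0.0073
0.45 tool x -0.0048 z -0.0070
0.5 tool x -0.0052 z -0.0068
0.55 tool x -0.0055 z -0.0065
0.6 tool x -0.0058 z -0.0062
0.65 tool x -0.0061 z -0.0059
0.7 tool x -0.0064 z -0.0056
0.75 tool x -0.0067 z -0.0053
0.8 tool x -0.0069 z -0.0050
0.85 tool x -0.0072 z -0.0046
0.9 tool x -0.0074 z -0.0042
0.95 tool x -0.0076 z -0.0039
1.0 tool x -0.0078 z -0.0035
1.05 tool x -0.0080 z -0.0031
1.1 tool x -0.0081 z -0.0027
1.15 tool x -0.0082 z -0.0023
1.2 tool x -0.0083 z -0.0019
```

```bash
python3 -m inch '[[0.06,[-0.0015,-0.0005,0.021],[0,0,0]],[0.06,[-0.0015,-0.0005,0.021],[0,0,0]],[0.015,[0,0,0],[0,0,0]],[0.015,[0,0,0],[0,0,0]],[0.015,[0,0,0],[0,0,0]],[0.015,[0,0,0],[0,0,0]],[0.015,[0,0,0],[0,0,0]],[0.015,[0,0,0],[0,0,0]],[0.015,[0,0,0],[0,0,0]]]' 30
python3 -m inch '[[0.015,[-0.0017,0,-0.0084],[0,0,0]],[0.015,[-0.0021,0,-0.0083],[0,0,0]],[0.015,[-0.0025,0,-0.0081],[0,0,0]],[0.015,[-0.0029,0,-0.0080],[0,0,0]],[0.015,[-0.0033,0,-0.0079],[0,0,0]],[0.015,[-0.0037,0,-0.0077],[0,0,0]],[0.015,[-0.0041,0,-0.0075],[0,0,0]],[0.015,[-0.0045,0,-0.0073],[0,0,0]]]'
```

```text
t: 6.17
tool_pos: [0.4122, 0.1812, 0.093]
orientation: [-0.37, 3.119, 0.001]
ft_force: [-5.9, -0.5, 5.2]
finger_gap: 0.282
gripper_force: 29.7
t: 6.83
tool_pos: [0.4367, 0.1868, 0.156]
orientation: [-0.37, 3.12, 0.0]
ft_force: [2.8, 2.4, -3.6]
finger_gap: 0.276
gripper_force: 29.5
```

Still gripping the ball (gap 23.6 mm, 29 N), so I'll continue the arc.

```bash
python3 -m inch '[[0.015,[-0.0048,0,-0.0070],[0,0,0]],[0.015,[-0.0052,0,-0.0068],[0,0,0]],[0.015,[-0.0055,0,-0.0065],[0,0,0]],[0.015,[-0.0058,0,-0.0062],[0,0,0]],[0.015,[-0.0061,0,-0.0059],[0,0,0]],[0.015,[-0.0064,0,-0.0056],[0,0,0]],[0.015,[-0.0067,0,-0.0053],[0,0,0]],[0.015,[-0.0069,0,-0.0050],[0,0,0]],[0.015,[-0.0072,0,-0.0046],[0,0,0]],[0.015,[-0.0074,0,-0.0042],[0,0,0]]]'
python3 -m inch '[[0.015,[-0.0076,0,-0.0039],[0,0,0]],[0.015,[-0.0078,0,-0.0035],[0,0,0]],[0.015,[-0.0080,0,-0.0031],[0,0,0]],[0.015,[-0.0081,0,-0.0027],[0,0,0]],[0.015,[-0.0082,0,-0.0023],[0,0,0]],[0.015,[-0.0083,0,-0.0019],[0,0,0]],[0.015,[-0.0083,0,-0.0015],[0,0,0]]]'
```

```text
t: 7.67
tool_pos: [0.4972, 0.201, 0.2136]
orientation: [-0.37, 3.12, -0.001]
ft_force: [-6.2, -2.5, 8.9]
finger_gap: 0.268
gripper_force: 29.7
t: 8.25
tool_pos: [0.5525, 0.2139, 0.2315]
orientation: [-0.369, 3.119, -0.001]
ft_force: [1.9, -0.6, -2.7]
finger_gap: 0.237
gripper_force: 27.3
```

```bash
python3 -m inch '[[0.06,[0,0,0],[0,0,0]],[0.06,[0,0,0],[0,0,0]],[0.06,[0,0,0],[0,0,0]],[0.07,[0,0,-0.02],[0,0,0]],[0.0854,[0,0,-0.035],[0,0,0]],[0.0854,[0,0,-0.03],[0,0,0]],[0.0854,[0,0,0],[0,0,0]]]' 
python3 - <<'E'
from h import *
s=st(); d=cam("top"); im=d["image"]; show(d,"pics/top2.png")
hsv=cv2.cvtColor(im,cv2.COLOR_BGR2HSV)
m=cv2.inRange(hsv,(22,120,100),(35,255,255)); m[:,:200]=0;m[:,280:]=0;m[:150]=0;m[260:]=0
print("yellow px",cv2.countNonZero(m))
m=cv2.inRange(hsv,(100,120,50),(125,255,255)); z=m*0; z[200:240,390:450]=m[200:240,390:450]
r=cv2.minAreaRect(np.argwhere(z)[:,::-1].astype(np.float32)); print(pts(d,[r[0]],.03))
plan([.457,-.348,.22],down(10.),20)
E
```

```text
t: 8.83
tool_pos: [0.5531, 0.2151, 0.3243]
orientation: [-0.369, 3.109, 0.003]
ft_force: [1.3, -0.1, 1.8]
finger_gap: 1.003
gripper_force: 0.0
t 8.83 C [0.069  0.0018 0.3243] W [0.5531 0.2151 0.3243] F [ 1.3 -0.1  1.8] gap 85.7 gf 0.0 q [ 0.28  0.08  1.33 -0.    1.72 -1.52]
yellow px 15
[[ 0.45901249 -0.35319476  0.03      ]]
turn/row [0.0003 0.0003 0.0816] max 0.082
[0.0113, -0.0262, 0.005]
[0.0091, -0.0271, 0.005]
[0.0069, -0.0277, 0.005]
[0.0046, -0.0282, 0.005]
[0.0023, -0.0285, 0.005]
[-0.0001, -0.0286, 0.005]
[-0.0024, -0.0285, 0.005]
[-0.0047, -0.0282, 0.005]
[-0.007, -0.0277, 0.005]
[-0.0092, -0.027, 0.0051]
[-0.0114, -0.0262, 0.0051]
[-0.0135, -0.0252, 0.0051]
[-0.0155, -0.024, 0.0051]
[-0.0174, -0.0226, 0.0051]
[-0.0192, -0.0211, 0.0051]
[-0.0209, -0.0195, 0.0051]
[-0.0224, -0.0177, 0.0051]
[-0.0238, -0.0158, 0.0051]
[-0.025, -0.0138, 0.0051]
[-0.026, -0.0118, 0.0051]
```

```bash
python3 -m inch '[[0.0854,[0.011,-0.026,0.005],[0,0,0.0815]],[0.0854,[0.009,-0.027,0.005],[0,0,0.0815]],[0.0854,[0.007,-0.028,0.005],[0,0,0.0815]],[0.0854,[0.005,-0.028,0.005],[0,0,0.0815]],[0.0854,[0.002,-0.0285,0.005],[0,0,0.0815]],[0.0854,[0,-0.0285,0.005],[0,0,0.0815]],[0.0854,[-0.002,-0.0285,0.005],[0,0,0.0815]],[0.0854,[-0.005,-0.028,0.005],[0,0,0.0815]],[0.0854,[-0.007,-0.028,0.005],[0,0,0.0815]],[0.0854,[-0.009,-0.027,0.005],[0,0,0.0815]]]'
python3 -m inch '[[0.0854,[-0.011,-0.026,0.005],[0,0,0.0815]],[0.0854,[-0.0135,-0.025,0.005],[0,0,0.0815]],[0.0854,[-0.0155,-0.024,0.005],[0,0,0.0815]],[0.0854,[-0.0175,-0.0225,0.005],[0,0,0.0815]],[0.0854,[-0.019,-0.021,0.005],[0,0,0.0815]],[0.0854,[-0.021,-0.0195,0.005],[0,0,0.0815]],[0.0854,[-0.0225,-0.018,0.005],[0,0,0.0815]],[0.0854,[-0.024,-0.016,0.005],[0,0,0.0815]],[0.0854,[-0.025,-0.014,0.005],[0,0,0.0815]],[0.0854,[-0.026,-0.012,0.005],[0,0,0.0815]],[0.0854,[0,0,0],[0,0,0]],[0.0854,[0,0,0],[0,0,0]]]'
python3 - <<'E'
from h import *
s=st(); d=cam("wrist"); im=d["image"]; show(d,"pics/w4.png"); hsv=cv2.cvtColor(im,cv2.COLOR_BGR2HSV)
m=cv2.inRange(hsv,(100,120,50),(125,255,255)); n,l,stt,ce=cv2.connectedComponentsWithStats(m)
for i in range(1,n):
    if stt[i,4]>300: print(stt[i],ce[i])
E
```

```text
t: 9.72
tool_pos: [0.5016, -0.068, 0.2649]
orientation: [-0.902, -3.008, 0.0]
ft_force: [0.0, 0.7, -0.1]
finger_gap: 1.0
gripper_force: 0.0
t: 10.72
tool_pos: [0.4534, -0.3488, 0.2145]
orientation: [-2.017, -2.405, -0.0]
ft_force: [-0.2, 0.7, -0.2]
finger_gap: 0.998
gripper_force: 0.0
t 10.72 C [-0.155  -0.5252  0.2145] W [ 0.4534 -0.3488  0.2145] F [-0.2  0.7 -0.2] gap 85.2 gf 0.0 q [-0.75  0.06  1.56  0.    1.53 -0.92]
[ 318  158   26   53 1309] [330.81436211 183.29258976]
```

View pics/w4.png

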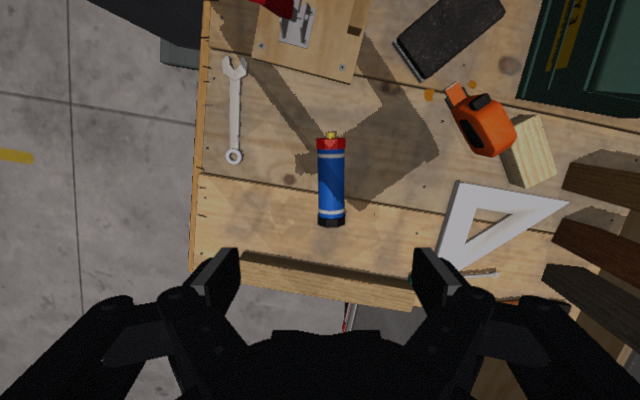

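The battery lies upright in the view: nose tip at (331,132), black end at (331,226), clear all round. Next I'll measure its axis.

```bash
python3 - <<'E'
from h import *
d=cam("wrist"); im=d["image"]; hsv=cv2.cvtColor(im,cv2.COLOR_BGR2HSV)
m=cv2.inRange(hsv,(100,120,30),(125,255,255)); m[:, :300]=0; m[:,360:]=0
mid=[]
for v in range(160,206,3):
    u=np.flatnonzero(m[v]); 
    if len(u)>15: mid.append([(u.min()+u.max())/2,v])
P=pts(d,mid,.018)[:,:2]; c=P.mean(0); w=np.linalg.eigh(np.cov(P.T))[1][:,1]; w*=np.sign(w[1]); print("axis yaw",np.degrees(np.arctan2(w[1],w[0])))
y=cv2.inRange(hsv,(18,80,80),(38,255,255)); y[:125]=0;y[140:]=0;y[:,:318]=0;y[:,345:]=0
vv=np.argwhere(y); print(vv.min(0),vv.max(0),len(vv))
tip=pts(d,[[331,vv[:,0].min()-.5]],.018)[0,:2]
b=np.argwhere(m[:,325:337]);  t=pts(d,[[331,b[:,0].min()],[331,b[:,0].max()+1]],.035)[:,:2]
s0=c@w; print("nose-based centre",c+w*((tip-c)@w-.062)); print("sleeve-based",c+w*((t.mean(0)-c)@w), "sleeve len",np.linalg.norm(t[0]-t[1]))
E
```

```text
axis yaw 100.48673596439185
[132 325] [138 344] 65
nose-based centre [ 0.46192443 -0.35230865]
sleeve-based [ 0.46234779 -0.35459585] sleeve len 0.08709851762317597
```

```bash
python3 - <<'E'
from h import *
st(); plan([.462,-.3535,.062],down(10.5),4)
E
```

```text
t 10.82 C [-0.1536 -0.5242  0.2156] W [ 0.4545 -0.3475  0.2156] F [ 0.6  0.1 -0.4] gap 85.5 gf 0.0 q [-0.74  0.05  1.56  0.    1.53 -0.92]
turn/row [-0.0001 -0.0003 -0.0013] max 0.001
[-0.0018, 0.0016, 0.0384]
[-0.0018, 0.0016, 0.0384]
[-0.0018, 0.0016, 0.0384]
[-0.0018, 0.0016, 0.0384]
```

```bash
python3 -m inch '[[0.07,[-0.0018,0.0016,0.038],[0,0,-0.0013]],[0.07,[-0.0018,0.0016,0.038],[0,0,-0.0013]],[0.07,[-0.0018,0.0016,0.038],[0,0,-0.0013]],[0.07,[-0.0018,0.0016,0.038],[0,0,-0.0013]],[0.07,[0,0,0.03],[0,0,0]],[0.07,[0,0,0.015],[0,0,0]],[0.07,[0,0,0.015],[0,0,0]],[0.07,[0,0,0],[0,0,0]]]'
python3 -c "
from h import *
st()"
```

```text
t: 11.48
tool_pos: [0.4606, -0.3509, 0.0005]
orientation: [-2.003, -2.412, -0.001]
ft_force: [-0.1, 1.1, -0.7]
finger_gap: 0.822
gripper_force: 0.0
t 11.48 C [-1.485e-01 -5.289e-01  5.000e-04] W [ 0.4606 -0.3509  0.0005] F [-0.1  1.1 -0.7] gap 70.2 gf 0.0 q [-0.74  0.28  1.72  0.    1.15 -0.92]
```

```bash
python3 -m inch '[[0.025,[0,0,-0.001],[0,0,0]],[0.025,[0,0,0],[0,0,0]],[0.025,[0,0,0],[0,0,0]],[0.025,[0,0,0],[0,0,0]],[0.025,[0,0,0],[0,0,0]],[0.025,[0,0,0],[0,0,0]],[0.025,[0,0,0],[0,0,0]]]' 60
python3 - <<'E'
from h import *
st(); d=cam("wrist"); im=d["image"]; hsv=cv2.cvtColor(im,cv2.COLOR_BGR2HSV)
cv2.imwrite("pics/w5.png",im[100:400,120:520])
E
```

```text
t: 12.07
tool_pos: [0.4626, -0.3556, 0.0074]
orientation: [2.009, 2.413, -0.002]
ft_force: [-5.5, 0.4, 8.7]
finger_gap: 0.291
gripper_force: 4.6
t 12.07 C [-0.1476 -0.5338  0.0074] W [ 0.4626 -0.3556  0.0074] F [-5.5  0.4  8.7] gap 24.9 gf 4.6 q [-0.74  0.27  1.71 -0.    1.15 -0.92]
```

View pics/w5.png

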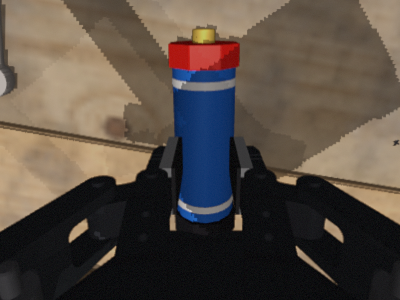

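The pads closed above the battery's equator, and the earlier depth image suggests the fingertips end well behind the TCP. I'll raise the tool and measure where the tips really are.

```bash
python3 -m inch '[[0.05,[0,0,0],[0,0,0]],[0.05,[0,0,0],[0,0,0]],[0.05,[0,0,-0.03],[0,0,0]],[0.05,[0,0,-0.03],[0,0,0]],[0.04,[0,0,0],[0,0,0]],[0.04,[0,0,0],[0,0,0]]]'
python3 - <<'E'
from h import *
st(); d=cam("wrist"); 
vu=np.argwhere(d["range_z"]>0); uv=vu[:,::-1]
r=rays(d,uv)*d["range_z"][vu[:,0],vu[:,1]][:,None]; M=d["mount"]; T=r@M[:3,:3].T+M[:3,3]
k=(abs(T[:,0])<.03)&(abs(T[:,1])<.06)&(T[:,2]<.02)&(T[:,2]>-.08)
for lo in np.arange(-.08,.02,.005):
    q=T[k&(T[:,2]>=lo)&(T[:,2]<lo+.005)]
    if len(q): print(round(lo,3),len(q),"x",q[:,0].min().round(3),q[:,0].max().round(3),"|y|",abs(q[:,1]).min().round(3),abs(q[:,1]).max().round(3))
W=pts(d,uv); b=(abs(T[:,0])<.05)&(abs(T[:,1])<.006)
for lo in np.arange(-.07,.07,.01):
    q=W[(abs(T[:,0]-lo)<.005)&(abs(T[:,1])<.004)]; 
    if len(q): print("x",round(lo,2),"top z",np.median(q[:,2]).round(4))
E
```

```text
t: 12.62
tool_pos: [0.4642, -0.356, 0.0684]
orientation: [2.006, 2.41, -0.0]
ft_force: [-0.3, -0.4, -0.1]
finger_gap: 0.467
gripper_force: 0.0
t 12.62 C [-0.1461 -0.5347  0.0684] W [ 0.4642 -0.356   0.0684] F [-0.3 -0.4 -0.1] gap 39.9 gf 0.0 q [-0.74  0.19  1.68  0.    1.26 -0.92]
-0.08 4340 x -0.013 0.014 |y| 0.018 0.056
-0.075 1301 x -0.013 0.014 |y| 0.019 0.054
-0.07 741 x 0.003 0.014 |y| 0.02 0.052
-0.065 714 x -0.012 0.012 |y| 0.018 0.041
-0.06 421 x -0.012 0.011 |y| 0.018 0.028
-0.055 439 x -0.012 0.011 |y| 0.018 0.035
-0.05 430 x -0.011 0.011 |y| 0.018 0.035
-0.045 392 x -0.012 0.011 |y| 0.018 0.035
-0.04 350 x -0.012 0.012 |y| 0.018 0.035
-0.035 303 x -0.012 0.011 |y| 0.018 0.035
-0.03 166 x -0.011 0.011 |y| 0.018 0.028
-0.025 34 x -0.008 0.009 |y| 0.018 0.022
x -0.07 top z -0.0001
x -0.05 top z 0.0358
x -0.04 top z 0.035
x -0.03 top z 0.0344
x -0.02 top z 0.0344
x -0.01 top z 0.0342
x 0.0 top z 0.0343
x 0.01 top z 0.1768
x 0.02 top z 0.0343
x 0.03 top z 0.0343
x 0.04 top z 0.0343
x 0.05 top z 0.0359
x 0.06 top z 0.0238
x 0.07 top z -0.0002
```

The fingertips really sit about 25 mm behind the TCP at this opening. So I'll grip with the TCP at z ≈ -0.02, which puts the tips about 5 mm above the table.

```bash
python3 -m inch '[[0.055,[0,0,0],[0,0,0]],[0.055,[0,0,0],[0,0,0]],[0.055,[0,0,0.035],[0,0,0]],[0.055,[0,0,0.035],[0,0,0]],[0.055,[0,0,0.01],[0,0,0]],[0.055,[0,0,0.008],[0,0,0]],[0.025,[0,0,0],[0,0,0]],[0.025,[0,0,0],[0,0,0]],[0.025,[0,0,0],[0,0,0]],[0.025,[0,0,0],[0,0,0]],[0.025,[0,0,0],[0,0,0]],[0.025,[0,0,0],[0,0,0]]]' 60
python3 -c "
from h import *
st()"
```

```text
t: 13.67
tool_pos: [0.4629, -0.3549, -0.0219]
orientation: [2.009, 2.413, -0.0]
ft_force: [0.7, -0.0, 2.9]
finger_gap: 0.38
gripper_force: 60.0
t 13.67 C [-0.1471 -0.5333 -0.0219] W [ 0.4629 -0.3549 -0.0219] F [ 0.7 -0.   2.9] gap 32.5 gf 60.0 q [-0.74  0.31  1.72  0.    1.1  -0.92]
```

Firm grip. I'll lift, then measure the battery in the tool frame.

```bash
python3 -m inch '[[0.025,[0,0,-0.02],[0,0,0]],[0.025,[0,0,-0.04],[0,0,0]],[0.025,[0,0,-0.04],[0,0,0]],[0.025,[0,0,-0.04],[0,0,0]],[0.025,[0,0,-0.04],[0,0,0]],[0.025,[0,0,-0.04],[0,0,0]],[0.025,[0,0,-0.04],[0,0,0]],[0.025,[0,0,0],[0,0,0]]]'
python3 - <<'E'
from h import *
st(); d=cam("wrist"); im=d["image"]
vu=np.argwhere(d["range_z"]>0); uv=vu[:,::-1]
r=rays(d,uv)*d["range_z"][vu[:,0],vu[:,1]][:,None]; M=d["mount"]; T=r@M[:3,:3].T+M[:3,3]
k=(abs(T[:,0])<.08)&(abs(T[:,1])<.03)&(abs(T[:,2]+.04)<.024)
for lo in np.arange(.012,.075,.004):
    q=T[k&(abs(T[:,0]-lo)<.002)]
    if len(q): 
        j=abs(q[:,1])<.004; print(round(lo,3),len(q),"y",q[:,1].min().round(4),q[:,1].max().round(4),"top z",np.median(q[j,2]).round(4) if j.any() else None)
q=T[k]; print("xmax", np.sort(q[:,0])[-8:].round(4))
hsv=cv2.cvtColor(im,cv2.COLOR_BGR2HSV); red=(cv2.inRange(hsv,(0,140,60),(8,255,255))|cv2.inRange(hsv,(172,140,60),(180,255,255)))
kk=k&(red[vu[:,0],vu[:,1]]>0); print("red x",np.percentile(T[kk,0],[2,98]))
plan(C(.02,0,.22),down(-77.,20),24)
E
```

```text
t: 14.33
tool_pos: [0.4652, -0.357, 0.2478]
orientation: [2.001, 2.403, -0.001]
ft_force: [1.3, -1.1, 0.0]
finger_gap: 0.379
gripper_force: 60.6
t 14.33 C [-0.1454 -0.5359  0.2478] W [ 0.4652 -0.357   0.2478] F [ 1.3 -1.1  0. ] gap 32.4 gf 60.6 q [-0.74  0.07  1.49 -0.    1.57 -0.92]
0.012 1550 y -0.0276 0.0298 top z -0.056
0.016 643 y -0.015 0.018 top z -0.0562
0.02 646 y -0.0149 0.0177 top z -0.0563
0.024 676 y -0.0152 0.0176 top z -0.0562
0.028 703 y -0.0151 0.018 top z -0.0563
0.032 684 y -0.0149 0.0177 top z -0.0563
0.036 772 y -0.0151 0.0183 top z -0.0566
0.04 775 y -0.0151 0.018 top z -0.0563
0.044 716 y -0.0165 0.0189 top z -0.0571
0.048 909 y -0.0163 0.0196 top z -0.0577
0.052 936 y -0.0166 0.0192 top z -0.0578
0.056 1004 y -0.0166 0.0191 top z -0.0528
0.06 292 y -0.0047 0.0072 top z -0.0451
0.064 81 y -0.0041 0.0067 top z -0.0443
xmax [0.063 0.063 0.063 0.063 0.063 0.063 0.063 0.063]
red x [0.04471512 0.05598479]
turn/row [-0.0106  0.0117  0.063 ] max 0.063
[0.0226, 0.0059, 0.0008]
[0.0229, 0.0045, 0.0012]
[0.0231, 0.003, 0.0015]
[0.0232, 0.0015, 0.0018]
[0.0233, 0.0, 0.002]
[0.0232, -0.0014, 0.0023]
[0.023, -0.0029, 0.0025]
[0.0228, -0.0044, 0.0028]
[0.0224, -0.0059, 0.003]
[0.022, -0.0073, 0.0032]
[0.0214, -0.0087, 0.0033]
[0.0208, -0.0101, 0.0035]
[0.0201, -0.0114, 0.0036]
[0.0193, -0.0127, 0.0037]
[0.0184, -0.0139, 0.0038]
[0.0174, -0.0151, 0.0038]
[0.0164, -0.0162, 0.0039]
[0.0153, -0.0172, 0.0039]
[0.0142, -0.0182, 0.0039]
[0.0129, -0.0191, 0.0038]
[0.0117, -0.0199, 0.0038]
[0.0104, -0.0206, 0.0037]
[0.009, -0.0213, 0.0036]
[0.0076, -0.0218, 0.0034]
```

```bash
python3 -m inch '[[0.025,[0.0226,0.006,0.001],[-0.0106,0.0117,0.063]],[0.025,[0.023,0.0045,0.0012],[-0.0106,0.0117,0.063]],[0.025,[0.023,0.003,0.0015],[-0.0106,0.0117,0.063]],[0.025,[0.023,0.0015,0.0018],[-0.0106,0.0117,0.063]],[0.025,[0.0233,0,0.002],[-0.0106,0.0117,0.063]],[0.025,[0.023,-0.0014,0.0023],[-0.0106,0.0117,0.063]],[0.025,[0.023,-0.003,0.0025],[-0.0106,0.0117,0.063]],[0.025,[0.023,-0.0044,0.0028],[-0.0106,0.0117,0.063]],[0.025,[0.0224,-0.006,0.003],[-0.0106,0.0117,0.063]],[0.025,[0.022,-0.0073,0.003],[-0.0106,0.0117,0.063]],[0.025,[0.0214,-0.0087,0.0033],[-0.0106,0.0117,0.063]],[0.025,[0.021,-0.010,0.0035],[-0.0106,0.0117,0.063]]]'
python3 -m inch '[[0.025,[0.020,-0.0114,0.0036],[-0.0106,0.0117,0.063]],[0.025,[0.0193,-0.0127,0.0037],[-0.0106,0.0117,0.063]],[0.025,[0.0184,-0.014,0.0038],[-0.0106,0.0117,0.063]],[0.025,[0.0174,-0.015,0.0038],[-0.0106,0.0117,0.063]],[0.025,[0.0164,-0.0162,0.0039],[-0.0106,0.0117,0.063]],[0.025,[0.0153,-0.0172,0.0039],[-0.0106,0.0117,0.063]],[0.025,[0.0142,-0.0182,0.0039],[-0.0106,0.0117,0.063]],[0.025,[0.013,-0.019,0.0038],[-0.0106,0.0117,0.063]],[0.025,[0.0117,-0.020,0.0038],[-0.0106,0.0117,0.063]],[0.025,[0.0104,-0.0206,0.0037],[-0.0106,0.0117,0.063]],[0.025,[0.009,-0.0213,0.0036],[-0.0106,0.0117,0.063]],[0.025,[0.0076,-0.0218,0.0034],[-0.0106,0.0117,0.063]]]'
python3 -m inch '[[0.025,[0,0,0],[0,0,0]],[0.025,[0,0,0],[0,0,0]]]'
python3 - <<'E'
from h import *
st(); d=cam("wrist"); show(d,"pics/w6.png")
d=cam("scene"); cv2.imwrite("pics/s6.png",cv2.resize(d["image"][90:230,190:350],None,fx=4,fy=4))
plan(C(.02,0,.15),down(-77.,20),1)
E
```

```text
t: 15.38
tool_pos: [0.4817, -0.0736, 0.2247]
orientation: [-2.727, -1.474, -0.282]
ft_force: [0.4, -0.4, -3.0]
finger_gap: 0.377
gripper_force: 60.4
t: 16.38
tool_pos: [0.5022, 0.2052, 0.2147]
orientation: [-3.032, -0.337, -0.519]
ft_force: [0.1, -0.2, -2.8]
finger_gap: 0.384
gripper_force: 60.4
t: 16.55
tool_pos: [0.5018, 0.2054, 0.2146]
orientation: [-3.031, -0.348, -0.517]
ft_force: [-0.1, -0.3, -3.0]
finger_gap: 0.376
gripper_force: 60.6
t 16.55 C [0.0168 0.0039 0.2146] W [0.5018 0.2054 0.2146] F [-0.1 -0.3 -3. ] gap 32.1 gf 60.6 q [ 0.31 -0.39  1.99 -0.02  1.2   1.65]
turn/row [-0.0084  0.0088 -0.0021] max 0.009
[-0.0194, 0.0029, 0.0628]
```

View pics/w6.png

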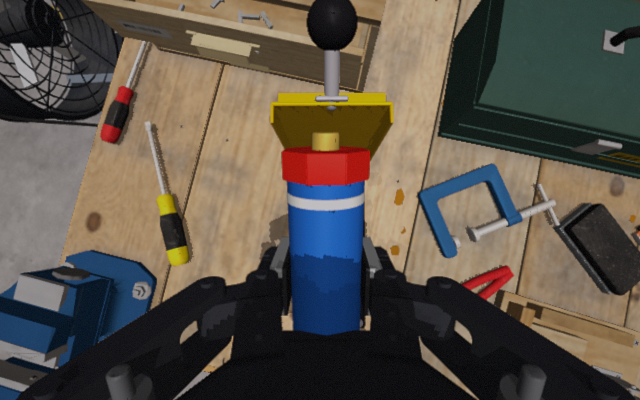

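The cover stands open by itself, with the knob at (332,22), and the battery is held straight with its nose at (326,140). I'll use the knob and the cover as a lateral reference.

```bash
python3 - <<'E'
from h import *
s=st(); d=cam("wrist"); im=d["image"]; hsv=cv2.cvtColor(im,cv2.COLOR_BGR2HSV); g=cv2.cvtColor(im,cv2.COLOR_BGR2GRAY)
def span(mask,v,lo,hi):
    u=np.flatnonzero(mask[v,lo:hi])+lo; return u.min(),u.max()
blk=(g<60).astype(np.uint8)
def ptd(u,v,dep): 
    r=rays(d,[[u,v]])[0]*dep; return toC(d["c2w"][:3,:3]@r+d["c2w"][:3,3])
for v in (12,20,28):
    a,b=span(blk,v,300,365); print("knob",a,b,ptd((a+b)/2,v,d["range_z"][v,332]+.008))
yel=cv2.inRange(hsv,(20,100,40),(35,255,255))
for v in (98,104): 
    a,b=span(yel,v,255,410); print("sheet",a,b,ptd((a+b)/2,v,d["range_z"][v,290]))
blu=cv2.inRange(hsv,(100,120,30),(125,255,255))
red=(cv2.inRange(hsv,(0,140,60),(8,255,255))|cv2.inRange(hsv,(172,140,60),(180,255,255)))
for v in (220,235): 
    a,b=span(blu,v,270,390); print("blue",a,b,ptd((a+b)/2,v,d["range_z"][v,326]+.012))
for v in (165,175):
    a,b=span(red,v,270,390); print("red",a,b,ptd((a+b)/2,v,d["range_z"][v,326]+.012))
nz=np.argwhere(yel[133:147,305:345]); print("nose cols",nz[:,1].min()+305,nz[:,1].max()+305, ptd((nz[:,1].min()+nz[:,1].max())/2+305,140,d["range_z"][140,326]))
M=R.from_rotvec(s["orientation"]).as_matrix(); print("tool x yaw",np.degrees(np.arctan2(M[1,0],M[0,0])),"tilt",np.degrees(np.arcsin(M[2,0])),"roll z of y",M[2,1])
E
```

```text
t 16.65 C [0.0173 0.0023 0.2157] W [0.5027 0.2039 0.2157] F [-0.6  0.2 -2. ] gap 32.1 gf 60.6 q [ 0.3  -0.39  1.99 -0.02  1.2   1.65]
knob 304 350 [0.13074261 0.00048245 0.2597059 ]
knob 304 364 [ 0.12697814 -0.00295957  0.25904332]
knob 304 352 [1.24181729e-01 2.38238941e-06 2.57061194e-01]
sheet 275 381 [9.64069467e-02 5.41694811e-05 2.37898416e-01]
sheet 268 389 [2.76087652e-02 8.04184719e-05 3.93160772e-01]
blue 289 362 [0.02864811 0.00121692 0.26767757]
blue 289 362 [0.02206551 0.00124499 0.26507258]
red 282 369 [0.05116895 0.00112924 0.2756709 ]
red 283 368 [0.04715146 0.0011395  0.27483792]
nose cols 305 344 [0.06068227 0.00149461 0.27905832]
tool x yaw 12.875127038404152 tilt 19.49317715099427 roll z of y -0.0085755826192404
```

Knob and sheet both read y≈0 and the battery reads y≈+1.2 mm, so a small shift is needed. Before going in, I'll check how far the gripper body clears the housing.

```bash
python3 - <<'E'
from h import *
d=cam("wrist"); vu=np.argwhere(d["range_z"]>0); uv=vu[:,::-1]
r=rays(d,uv)*d["range_z"][vu[:,0],vu[:,1]][:,None]; M=d["mount"]; T=r@M[:3,:3].T+M[:3,3]
for x0 in np.arange(-.06,.06,.01):
    q=T[(abs(T[:,0]-x0)<.005)&(abs(T[:,1])<.045)&(T[:,2]<-.06)]
    if len(q): print(round(x0,3),len(q),"z range",q[:,2].min().round(3),q[:,2].max().round(3),"y",q[:,1].min().round(3),q[:,1].max().round(3), "mid|y|<.012 zmax", q[abs(q[:,1])<.012][:,2].max().round(3) if (abs(q[:,1])<.012).any() else None)
E
```

```text
-0.01 2240 z range -0.1 -0.06 y -0.045 0.045 mid|y|<.012 zmax None
0.0 2558 z range -0.111 -0.06 y -0.045 0.045 mid|y|<.012 zmax None
0.01 14038 z range -0.118 -0.06 y -0.045 0.045 mid|y|<.012 zmax -0.093
0.02 11083 z range -0.125 -0.065 y -0.044 0.044 mid|y|<.012 zmax -0.096
```

```bash
python3 -m inch '[[0.025,[0.0094,0.0012,0.0033],[0,0,0]],[0.025,[-0.011,0,0.031],[0,0,0]],[0.025,[-0.011,0,0.031],[0,0,0]],[0.025,[-0.011,0,0.031],[0,0,0]],[0.025,[-0.011,0,0.031],[0,0,0]],[0.025,[0,0,0],[0,0,0]],[0.025,[0,0,0],[0,0,0]]]'
python3 - <<'E'
from h import *
s=st(); d=cam("scene"); cv2.imwrite("pics/s7.png",cv2.resize(d["image"][120:220,210:340],None,fx=6,fy=6,interpolation=2))
E
```

```text
t: 17.33
tool_pos: [0.5118, 0.2053, 0.0836]
orientation: [-3.033, -0.34, -0.516]
ft_force: [0.0, 0.3, -1.4]
finger_gap: 0.383
gripper_force: 60.5
t 17.33 C [0.0265 0.0015 0.0836] W [0.5118 0.2053 0.0836] F [ 0.   0.3 -1.4] gap 32.7 gf 60.5 q [ 0.3  -0.24  2.12 -0.02  0.92  1.66]
```

View pics/s7.png

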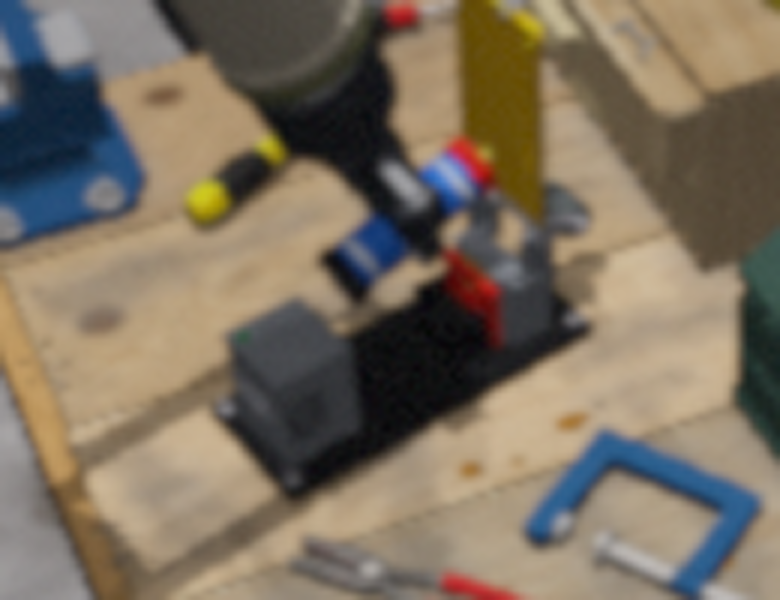

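Gripper body clears. The picture shows the battery slanted above the bay, black end low towards the housing, and the cover upright. Next I'll lower it to entry height.

```bash
python3 -m inch '[[0.025,[-0.008,0,0.023],[0,0,0]],[0.025,[-0.008,0,0.023],[0,0,0]],[0.025,[0,0,0],[0,0,0]],[0.025,[0,0,0],[0,0,0]]]'
python3 - <<'E'
from h import *
s=st()
E
python3 -m inch '[[0.025,[-0.0018,0,0.0052],[0,0,0]],[0.025,[-0.0094,0,-0.0033],[0,0,0]],[0.025,[0,0,0],[0,0,0]],[0.025,[0,0,0],[0,0,0]]]'
python3 - <<'E'
from h import *
s=st()
E
```

```text
t: 17.72
tool_pos: [0.5147, 0.2074, 0.0388]
orientation: [-3.03, -0.342, -0.525]
ft_force: [-0.8, 0.5, -2.4]
finger_gap: 0.383
gripper_force: 60.6
t 17.72 C [0.0298 0.003  0.0388] W [0.5147 0.2074 0.0388] F [-0.8  0.5 -2.4] gap 32.7 gf 60.6 q [ 0.3  -0.16  2.15 -0.02  0.81  1.66]
t: 18.05
tool_pos: [0.5056, 0.2057, 0.0337]
orientation: [-3.029, -0.342, -0.528]
ft_force: [0.5, 0.1, -2.8]
finger_gap: 0.374
gripper_force: 60.7
t 18.05 C [0.0206 0.0033 0.0337] W [0.5056 0.2057 0.0337] F [ 0.5  0.1 -2.8] gap 31.9 gf 60.7 q [ 0.3  -0.18  2.18 -0.02  0.8   1.66]
```

```bash
cat > lat.py <<'E'
from h import *
st(); d=cam("wrist"); im=d["image"]; hsv=cv2.cvtColor(im,cv2.COLOR_BGR2HSV)
yel=cv2.inRange(hsv,(20,100,30),(35,255,255)); blu=cv2.inRange(hsv,(100,120,30),(125,255,255))
Ti=np.linalg.inv(d["mount"])
def ptd(u,v,dep): return toC(d["c2w"][:3,:3]@(rays(d,[[u,v]])[0]*dep)+d["c2w"][:3,3])
for v in range(20,150,16):
    u=np.flatnonzero(yel[v,230:430])+230
    if len(u)>40: print("sheet",v,u.min(),u.max(),ptd((u.min()+u.max())/2,v,float(np.median(d["range_z"][v,u]))).round(4))
for v in (215,235):
    u=np.flatnonzero(blu[v,270:390])+270; print("blue",u.min(),u.max(),ptd((u.min()+u.max())/2,v,float(d["range_z"][v,326])+.012).round(4))
M=R.from_rotvec(bot.sense()["orientation"]).as_matrix(); print("yaw",np.degrees(np.arctan2(M[1,0],M[0,0])).round(2),"tilt",np.degrees(np.arcsin(M[2,0])).round(2))
E
python3 lat.py
```

```text
t 18.05 C [0.0206 0.0033 0.0337] W [0.5056 0.2057 0.0337] F [ 0.5  0.1 -2.8] gap 31.9 gf 60.7 q [ 0.3  -0.18  2.18 -0.02  0.8   1.66]
sheet 20 230 429 [0.0884 0.0004 0.1331]
sheet 36 230 429 [0.0884 0.0004 0.126 ]
sheet 52 230 429 [0.088  0.0004 0.118 ]
sheet 68 230 419 [0.0878 0.0022 0.1083]
blue 288 363 [0.0337 0.0022 0.087 ]
blue 288 363 [0.025  0.0022 0.0827]
yaw 12.77 tilt 19.85
```

```bash
sed -i 's/230:430\])+230/120:540])+120/' lat.py; python3 lat.py
```

```text
t 18.1 C [0.0207 0.0033 0.0336] W [0.5058 0.2057 0.0336] F [ 0.2 -0.3 -2.8] gap 32.3 gf 60.7 q [ 0.3  -0.18  2.17 -0.02  0.8   1.66]
sheet 20 193 469 [ 0.0883 -0.      0.1334]
sheet 36 203 459 [ 8.820e-02 -1.000e-04  1.264e-01]
sheet 52 214 448 [ 0.0879 -0.0002  0.1184]
sheet 68 224 437 [ 8.770e-02 -1.000e-04  1.086e-01]
blue 288 363 [0.0339 0.0021 0.0864]
blue 289 363 [0.0251 0.002  0.0828]
yaw 12.77 tilt 19.83
```

```bash
python3 -m inch '[[0.025,[-0.0013,0.002,0.0038],[0,0,0]],[0.025,[-0.0075,0,-0.0027],[0,0,0]],[0.025,[0,0,0],[0,0,0]],[0.025,[0,0,0],[0,0,0]]]'; python3 lat.py | grep -v "sheet .0\|sheet 6"
python3 -m inch '[[0.025,[-0.0047,0,-0.0017],[0,0,0]],[0.025,[-0.0047,0,-0.0017],[0,0,0]],[0.025,[0,0,0],[0,0,0]]]'; python3 -c "
from h import *
st()"
```

```text
t: 18.48
tool_pos: [0.4975, 0.2015, 0.0282]
orientation: [-3.029, -0.342, -0.526]
ft_force: [3.7, 0.6, -2.9]
finger_gap: 0.378
gripper_force: 60.8
t 18.48 C [0.0118 0.0011 0.0282] W [0.4975 0.2015 0.0282] F [ 3.7  0.6 -2.9] gap 32.3 gf 60.8 q [ 0.3  -0.2   2.2  -0.02  0.79  1.66]
sheet 36 215 433 [8.780e-02 1.000e-04 1.086e-01]
sheet 52 239 408 [0.0875 0.0004 0.0994]
blue 288 363 [ 0.025  -0.      0.0804]
blue 288 363 [0.0162 0.     0.077 ]
yaw 12.78 tilt 19.76
t: 18.78
tool_pos: [0.4879, 0.1994, 0.0286]
orientation: [-3.029, -0.342, -0.527]
ft_force: [6.4, 1.0, -1.2]
finger_gap: 0.382
gripper_force: 60.7
t 18.78 C [0.0019 0.0012 0.0286] W [0.4879 0.1994 0.0286] F [ 6.4  1.  -1.2] gap 32.6 gf 60.7 q [ 0.3  -0.23  2.23 -0.02  0.8   1.66]
```

Contact with the spring shows as +x force, and the lateral fit reads 0. I'll push 5 mm further and compute the tip-down rows.

```bash
python3 -m inch '[[0.025,[-0.0025,0,-0.0009],[0,0,0]],[0.025,[-0.0025,0,-0.0009],[0,0,0]],[0.025,[0,0,0],[0,0,0]]]'; cat > tip.py <<'E'
from h import *
s=st(); g=toC(s["tool_pos"]); M=R.from_rotvec(s["orientation"]).as_matrix(); f=np.arcsin(M[2,0])
def au(p): return np.array([np.cos(p),np.sin(p)]),np.array([-np.sin(p),np.cos(p)])
a,u=au(f); B=np.array([g[0],g[2]])+.001*a+.0393*u; print("tilt",np.degrees(f).round(2),"B",B.round(4))
n=8; prev=np.array([g[0],g[2]]); pa,pu=a,u
for i in range(1,n+1):
    p=f*(1-i/n); a,u=au(p); Bz=.0285+.055*np.sin(p)+.018*np.cos(p); Bx=B[0]+(-.0135-B[0])*i/n
    k=(B[1]-(.0285+.055*np.sin(f)+.018*np.cos(f)))*(1-i/n)
    t=np.array([Bx,Bz+k])-.001*a-.0393*u; dlt=t-prev; print("x %.4f z %.4f turn %.4f"%(dlt@pa,-dlt@pu,-f/n)); prev=t;pa,pu=a,u
print("end TCP",prev)
E
python3 tip.py; python3 lat.py | tail -3
```

```text
t: 19.03
tool_pos: [0.4836, 0.1984, 0.0291]
orientation: [-3.029, -0.342, -0.529]
ft_force: [9.3, 1.0, -2.7]
finger_gap: 0.377
gripper_force: 60.6
t 19.03 C [-0.0025  0.0012  0.0291] W [0.4836 0.1984 0.0291] F [ 9.3  1.  -2.7] gap 32.2 gf 60.6 q [ 0.3  -0.25  2.24 -0.02  0.8   1.66]
tilt 19.89 B [-0.015   0.0664]
x -0.0023 z 0.0021 turn -0.0434
x -0.0022 z 0.0022 turn -0.0434
x -0.0021 z 0.0023 turn -0.0434
x -0.0021 z 0.0024 turn -0.0434
x -0.0020 z 0.0024 turn -0.0434
x -0.0019 z 0.0025 turn -0.0434
x -0.0017 z 0.0025 turn -0.0434
x -0.0016 z 0.0026 turn -0.0434
end TCP [-0.0145  0.0072]
blue 288 363 [0.0106 0.0001 0.0818]
blue 288 363 [0.0019 0.0001 0.0801]
yaw 12.78 tilt 19.91
```

```bash
python3 -m inch '[[0.025,[-0.0023,0,0.0021],[0,-0.0434,0]],[0.025,[-0.0022,0,0.0022],[0,-0.0434,0]],[0.025,[-0.0021,0,0.0023],[0,-0.0434,0]],[0.025,[-0.0021,0,0.0024],[0,-0.0434,0]],[0.025,[0,0,0],[0,0,0]]]'; python3 tip.py
python3 lat.py | tail -3
```

```text
t: 19.5
tool_pos: [0.4794, 0.1975, 0.0183]
orientation: [-3.082, -0.348, -0.265]
ft_force: [9.3, 1.8, -3.0]
finger_gap: 0.379
gripper_force: 60.3
t 19.5 C [-0.0068  0.0012  0.0183] W [0.4794 0.1975 0.0183] F [ 9.3  1.8 -3. ] gap 32.4 gf 60.3 q [ 0.29 -0.08  2.08 -0.    0.97  1.64]
tilt 9.89 B [-0.0126  0.0572]
x -0.0012 z 0.0012 turn -0.0216
x -0.0012 z 0.0012 turn -0.0216
x -0.0011 z 0.0013 turn -0.0216
x -0.0011 z 0.0013 turn -0.0216
x -0.0011 z 0.0013 turn -0.0216
x -0.0011 z 0.0013 turn -0.0216
x -0.0010 z 0.0013 turn -0.0216
x -0.0010 z 0.0013 turn -0.0216
end TCP [-0.0145  0.0072]
blue 288 363 [0.0152 0.0001 0.0672]
blue 289 362 [0.0063 0.0002 0.0671]
yaw 12.86 tilt 9.96
```

```bash
python3 -m inch '[[0.025,[-0.0025,0,0.0024],[0,-0.0434,0]],[0.025,[-0.0024,0,0.0024],[0,-0.0434,0]],[0.025,[-0.0021,0,0.0026],[0,-0.0434,0]],[0.025,[-0.0020,0,0.0026],[0,-0.0434,0]],[0.025,[0,0,0],[0,0,0]]]'; python3 tip.py | head -2
python3 - <<'E'
from h import *
d=cam("wrist"); cv2.imwrite("pics/w8.png",d["image"][60:360,160:500])
E
```

```text
t: 19.97
tool_pos: [0.4722, 0.1959, 0.0073]
orientation: [-3.112, -0.353, 0.002]
ft_force: [10.1, 1.2, -0.2]
finger_gap: 0.38
gripper_force: 60.8
t 19.97 C [-0.0141  0.0014  0.0073] W [0.4722 0.1959 0.0073] F [10.1  1.2 -0.2] gap 32.4 gf 60.8 q [0.29 0.09 1.92 0.01 1.13 1.63]
tilt 0.01 B [-0.0131  0.0466]
```

View pics/w8.png

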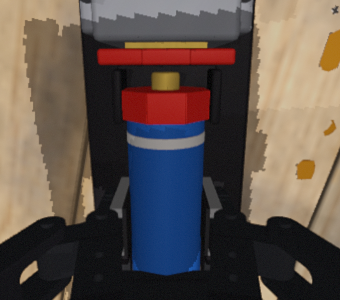

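The nose sits level just short of the red wall window. I'll ease it 6 mm forward and then release.

```bash
python3 -m inch '[[0.025,[0.002,0,0.0003],[0,0,0]],[0.025,[0.002,0,0.0003],[0,0,0]],[0.025,[0.002,0,0],[0,0,0]],[0.025,[0,0,0],[0,0,0]]]'; python3 -m inch '[[0.055,[0,0,0],[0,0,0]],[0.055,[0,0,0],[0,0,0]],[0.055,[0,0,0],[0,0,0]],[0.055,[0,0,0],[0,0,0]],[0.055,[0,0,-0.02],[0,0,0]],[0.055,[0,0,-0.04],[0,0,0]],[0.055,[0,0,-0.04],[0,0,0]],[0.055,[0,0,0],[0,0,0]]]'
python3 - <<'E'
from h import *
st(); d=cam("wrist"); cv2.imwrite("pics/w9.png",d["image"][0:400,120:520])
for u in (326,):
  for v in range(60,330,12): print(v,toC(pts(d,[[u,v]])[0]).round(4))
E
```

```text
t: 20.35
tool_pos: [0.4774, 0.1973, 0.0068]
orientation: [-3.112, -0.354, -0.001]
ft_force: [6.5, 1.2, 1.3]
finger_gap: 0.379
gripper_force: 60.9
t: 21.02
tool_pos: [0.4797, 0.1972, 0.1137]
orientation: [-3.111, -0.354, -0.01]
ft_force: [1.2, 0.4, 1.1]
finger_gap: 0.647
gripper_force: 0.0
t 21.02 C [-0.0066  0.0009  0.1137] W [0.4797 0.1972 0.1137] F [1.2 0.4 1.1] gap 55.2 gf 0.0 q [ 0.28 -0.03  1.83  0.01  1.33  1.63]
60 [ 0.0886 -0.0003  0.1417]
72 [ 8.820e-02 -1.000e-04  1.145e-01]
84 [0.0953 0.0008 0.0128]
96 [0.0807 0.0004 0.0651]
108 [0.0726 0.0004 0.0655]
120 [0.0645 0.0004 0.0653]
132 [0.056  0.0005 0.06  ]
144 [0.0476 0.0004 0.0643]
156 [0.0388 0.0005 0.064 ]
168 [0.0297 0.0005 0.0625]
180 [0.0206 0.0005 0.0626]
192 [0.0113 0.0005 0.0627]
204 [0.0022 0.0005 0.0645]
216 [-0.0079  0.0005  0.063 ]
228 [-0.0179  0.0006  0.0629]
240 [-0.0276  0.0006  0.0642]
252 [-0.0384  0.0006  0.0634]
264 [-0.0488  0.0006  0.0639]
276 [-0.0498  0.0004  0.0816]
288 [-0.0601  0.0004  0.0815]
300 [-0.0704  0.0005  0.0819]
312 [-0.0816  0.0005  0.0815]
324 [-0.0929  0.0005  0.0813]
```

View pics/w9.png

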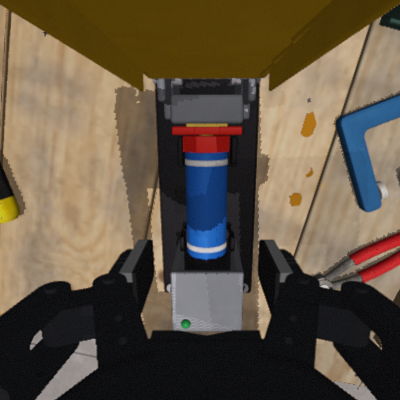

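The battery is level along its length (top at z≈63 mm), with the red collar against the wall. Before shutting the cover I'll check for obstacles beyond the knob.

```bash
python3 - <<'E'
from h import *
d=cam("top"); vu=np.argwhere(d["range_z"]>0); P=pts(d,vu[:,::-1]); c,s=np.cos(YAW),np.sin(YAW); Q=P-O; X=c*Q[:,0]+s*Q[:,1]; Y=-s*Q[:,0]+c*Q[:,1]
for x0 in np.arange(.10,.36,.03):
    print(round(x0,2),[round(float(P[(abs(X-x0)<.015)&(abs(Y-y0)<.02),2].max(initial=0)),3) for y0 in (-.12,-.08,-.04,0,.04,.08,.12)])
plan(C(.164,.001,.33),down(-77.),8)
E
```

```text
0.1 [0.007, 0.006, 0.237, 0.141, 0.0, 0.0, 0.0]
0.13 [0.006, 0.004, 0.076, 0.08, 0.0, 0.0, 0.0]
0.16 [0.004, 0.005, 0.007, 0.003, 0.0, 0.0, 0.0]
0.19 [0.006, 0.006, 0.144, 0.142, 0.142, 0.143, 0.125]
0.22 [0.005, 0.007, 0.156, 0.154, 0.155, 0.152, 0.144]
0.25 [0.005, 0.006, 0.155, 0.153, 0.155, 0.154, 0.155]
0.28 [0.007, 0.152, 0.256, 0.279, 0.181, 0.183, 0.182]
0.31 [0.007, 0.153, 0.279, 0.309, 0.184, 0.177, 0.183]
0.34 [0.007, 0.154, 0.253, 0.252, 0.187, 0.184, 0.185]
turn/row [-0.0012 -0.0001 -0.0001] max 0.001
[0.0217, -0.0003, -0.0278]
[0.0217, -0.0003, -0.0278]
[0.0217, -0.0002, -0.0278]
[0.0217, -0.0002, -0.0278]
[0.0217, -0.0002, -0.0278]
[0.0217, -0.0001, -0.0278]
[0.0217, -0.0001, -0.0278]
[0.0217, -0.0001, -0.0278]
```

```bash
python3 -m inch '[[0.0,[0,0,-0.036],[0,0,0]],[0.0,[0,0,-0.036],[0,0,0]],[0.0,[0,0,-0.036],[0,0,0]],[0.0,[0,0,-0.036],[0,0,0]],[0.0,[0,0,-0.036],[0,0,0]],[0.0,[0,0,-0.036],[0,0,0]],[0.0,[0.035,0,0],[0,0,0]],[0.0,[0.035,0,0],[0,0,0]],[0.0,[0.035,0,0],[0,0,0]],[0.0,[0.035,0,0],[0,0,0]],[0.0,[0.033,0,0],[0,0,0]],[0.0,[0,0,0],[0,0,0]]]'
python3 -m inch '[[0.0,[0,0,0],[0,0,0]]]'
python3 -c "
from h import *
st();plan(C(.164,.001,.214),down(-77.),4)"
```

```text
t: 22.12
tool_pos: [0.6477, 0.2328, 0.3111]
orientation: [-3.114, -0.353, 0.024]
ft_force: [0.2, 0.5, -2.7]
finger_gap: -0.001
gripper_force: 0.0
t: 22.2
tool_pos: [0.645, 0.2326, 0.3141]
orientation: [-3.114, -0.353, 0.021]
ft_force: [-1.1, -0.3, -0.2]
finger_gap: -0.0
gripper_force: 0.0
t 22.2 C [ 0.1624 -0.0018  0.3141] W [0.645  0.2326 0.3141] F [-1.1 -0.3 -0.2] gap -0.0 gf 0.0 q [0.27 0.37 1.02 0.01 1.76 1.61]
turn/row [-0.0023  0.0032 -0.0002] max 0.003
[0.0007, -0.0005, 0.025]
[0.0006, -0.0005, 0.025]
[0.0006, -0.0006, 0.025]
[0.0005, -0.0006, 0.025]
```

```bash
python3 -m inch '[[0.0,[0.0006,-0.0005,0.025],[0,0,0]],[0.0,[0.0006,-0.0005,0.025],[0,0,0]],[0.0,[0.0006,-0.0005,0.025],[0,0,0]],[0.0,[0.0006,-0.0005,0.025],[0,0,0]],[0.0,[0,0,0],[0,0,0]]]'
python3 -m inch '[[0.0,[-0.010,0,0],[0,0,0]],[0.0,[-0.010,0,0],[0,0,0]],[0.0,[-0.010,0,0],[0,0,0]],[0.0,[-0.010,0,0],[0,0,0]],[0.0,[-0.010,0,0],[0,0,0]],[0.0,[-0.010,0,0],[0,0,0]]]'
python3 -c "
from h import *
st(); d=cam('wrist'); cv2.imwrite('pics/w10.png',d['image'][0:400,120:520])
for u in (300,326,352): print([toC(pts(d,[[u,v]])[0]).round(3).tolist() for v in range(100,330,25)])"
```

```text
t: 22.62
tool_pos: [0.642, 0.2353, 0.2136]
orientation: [-3.114, -0.354, 0.023]
ft_force: [-0.5, -1.5, -2.2]
finger_gap: 0.002
gripper_force: 0.0
t: 23.12
tool_pos: [0.5871, 0.2226, 0.2231]
orientation: [-3.112, -0.354, 0.004]
ft_force: [0.7, -1.1, -0.6]
finger_gap: -0.002
gripper_force: 0.3
t 23.12 C [0.1038 0.0015 0.2231] W [0.5871 0.2226 0.2231] F [ 0.7 -1.1 -0.6] gap -0.2 gf 0.3 q [0.27 0.2  1.39 0.01 1.56 1.62]
[[0.191, 0.023, 0.13], [0.169, 0.036, -0.001], [0.137, 0.037, -0.001], [0.106, 0.036, 0.015], [0.093, 0.029, 0.093], [0.079, 0.026, 0.129], [0.113, 0.013, 0.258], [0.119, 0.01, 0.292], [0.122, 0.008, 0.313], [0.123, 0.006, 0.325]]
[[0.19, 0.001, 0.14], [0.169, 0.002, -0.0], [0.137, 0.002, 0.001], [0.106, 0.002, 0.012], [0.093, 0.002, 0.091], [0.079, 0.001, 0.13], [0.117, 0.0, 0.267], [0.113, 0.0, 0.282], [0.101, 0.0, 0.282], [0.079, 0.0, 0.27]]
[[0.194, -0.024, 0.083], [0.169, -0.031, 0.0], [0.137, -0.032, -0.0], [0.106, -0.032, 0.013], [0.094, -0.026, 0.093], [0.079, -0.023, 0.131], [0.113, -0.012, 0.258], [0.118, -0.01, 0.291], [0.122, -0.008, 0.313], [0.121, -0.007, 0.323]]
```

The cover is following (about 1.2 rad), so I'll keep pulling past the balance point.

```bash
python3 -m inch '[[0.0,[-0.010,0,0],[0,0,0]],[0.0,[-0.010,0,0.001],[0,0,0]],[0.0,[-0.010,0,0.002],[0,0,0]],[0.0,[-0.010,0,0.003],[0,0,0]],[0.0,[-0.010,0,0.003],[0,0,0]],[0.0,[-0.010,0,0.003],[0,0,0]],[0.0,[-0.010,0,0.002],[0,0,0]],[0.0,[-0.010,0,0],[0,0,0]],[0.0,[0,0,-0.02],[0,0,0]],[0.0,[0,0,-0.03],[0,0,0]],[0.0,[0,0,-0.03],[0,0,0]],[0.0,[0,0,0],[0,0,0]]]'
python3 - <<'E'
from h import *
st(); d=cam("wrist"); cv2.imwrite("pics/w11.png",d["image"])
print([(v,toC(pts(d,[[326,v]])[0]).round(3).tolist()) for v in range(60,330,20)])
E
```

```text
t: 24.17
tool_pos: [0.5124, 0.2048, 0.296]
orientation: [-3.111, -0.354, -0.01]
ft_force: [0.9, 1.0, 0.8]
finger_gap: 0.002
gripper_force: 0.0
t 24.17 C [0.027 0.001 0.296] W [0.5124 0.2048 0.296 ] F [0.9 1.  0.8] gap 0.1 gf 0.0 q [ 0.28 -0.03  1.5   0.01  1.67  1.63]
[(60, [0.187, 0.003, -0.001]), (80, [0.16, 0.003, -0.001]), (100, [0.122, 0.002, 0.113]), (120, [0.102, 0.003, 0.012]), (140, [0.077, 0.002, 0.098]), (160, [0.054, 0.002, 0.117]), (180, [0.034, 0.002, 0.136]), (200, [0.014, 0.001, 0.151]), (220, [-0.004, 0.001, 0.167]), (240, [0.039, -0.0, 0.326]), (260, [0.039, -0.0, 0.349]), (280, [0.034, -0.0, 0.356]), (300, [0.024, -0.0, 0.355]), (320, [-0.387, 0.005, -0.171])]
```

The cover is at about 0.7 rad and falling shut. I'll back off upward and let it settle.

```bash
python3 -m inch '[[0.0,[0,0,-0.03],[0,0,0]],[0.0,[0,0,-0.03],[0,0,0]],[0.0,[0,0,0],[0,0,0]],[0.0,[0,0,0],[0,0,0]],[0.0,[0,0,0],[0,0,0]],[0.0,[0,0,0],[0,0,0]],[0.0,[0,0,0],[0,0,0]],[0.0,[0,0,0],[0,0,0]],[0.0,[0,0,0],[0,0,0]],[0.0,[0,0,0],[0,0,0]],[0.0,[0,0,0],[0,0,0]],[0.0,[0,0,0],[0,0,0]]]'
python3 -m inch '[[0.0,[0,0,0],[0,0,0]],[0.0,[0,0,0],[0,0,0]],[0.0,[0,0,0],[0,0,0]],[0.0,[0,0,0],[0,0,0]],[0.0,[0,0,0],[0,0,0]],[0.0,[0,0,0],[0,0,0]],[0.0,[0,0,0],[0,0,0]],[0.0,[0,0,0],[0,0,0]],[0.0,[0,0,0],[0,0,0]],[0.0,[0,0,0],[0,0,0]],[0.0,[0,0,0],[0,0,0]],[0.0,[0,0,0],[0,0,0]]]'
python3 - <<'E'
from h import *
st(); d=cam("wrist")
print([(v,toC(pts(d,[[326,v]])[0]).round(3).tolist()) for v in range(60,300,15)])
E
```

```text
t: 25.22
tool_pos: [0.5105, 0.2036, 0.3469]
orientation: [-3.113, -0.354, 0.008]
ft_force: [-1.2, 0.1, 0.2]
finger_gap: -0.001
gripper_force: 0.0
t: 26.22
tool_pos: [0.5104, 0.2036, 0.347]
orientation: [-3.113, -0.354, 0.008]
ft_force: [0.2, 0.6, -0.3]
finger_gap: -0.002
gripper_force: 0.0
t 26.22 C [2.48e-02 2.00e-04 3.47e-01] W [0.5104 0.2036 0.347 ] F [ 0.2  0.6 -0.3] gap -0.1 gf 0.0 q [ 0.28 -0.02  1.39  0.01  1.77  1.63]
[(60, [0.191, 0.002, 0.001]), (75, [0.168, 0.002, -0.001]), (90, [0.144, 0.002, 0.001]), (105, [0.114, 0.001, 0.135]), (120, [0.096, 0.002, 0.012]), (135, [0.075, 0.002, 0.085]), (150, [0.054, 0.002, 0.086]), (165, [0.032, 0.002, 0.085]), (180, [0.009, 0.002, 0.086]), (195, [-0.014, 0.002, 0.085]), (210, [-0.038, 0.002, 0.085]), (225, [-0.058, 0.002, 0.098]), (240, [0.037, -0.001, 0.377]), (255, [0.038, -0.001, 0.395]), (270, [0.036, -0.001, 0.405]), (285, [0.03, -0.001, 0.406])]
```

The cover lies level at z≈85.5 mm, fully shut. The robot is clear, so I'll hand in.

```bash
python3 -c "
from plant import bot
print(bot.hand_in())"
```

```text
the job is handed in; nothing more can be done
None
```

The job is handed in at about 26 s: the battery lies level in the bay with its red end against the contact wall, the cover is shut over it, the arm is clear, and the tools were left alone; no verdict came back.

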